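# Set up a suction flask with filter cone and Büchner funnel

## Robot

A 6-joint arm with a two-finger parallel gripper is mounted at the origin on a cart in front of the work surface, level with it; the furniture and walls round the work are solid. World frame = base frame: x ahead of the robot, y to its left, z up, the work surface at z = 0. Lengths are in mm, angles in rad, forces in N, time in s.
With the tool pointing down it reaches from about 275 to 825 mm from the base axis. Payload 4.9 kg.
Tool frame: the origin (TCP) lies at the very end of the fingers, on their centre line; the grasp point (between the pads) lies 19 mm behind it; z points along the fingers, y is the direction in which the jaws open and shut (so a half turn about z gives the same grasp; the last joint's range is limited). The gripper opens to 85 mm and grips with 20 to 120 N. Pads are 22 mm wide; open, the fingers measure 114 mm over their backs; the gripper's body (76 mm by 85 mm) begins 54 mm behind the grasp point. The pads swing forward as they close: fully open they stand 13 mm farther back than shut.
Start: joints at [1.007, 0.326, -0.193, 1.052, 0, 1.437], TCP at [229.176, 499.997, 208.481] pointing down, gripper open.
Joint ranges: [-2.65, 2.65], [-0.97, 1.79], [-1.3, 1.35], [-1.93, 2.1], [-1.47, 1.37], [-3.14, 3.14]. Speed limits (rad/s): [2.57, 2.57, 3.14, 3.14, 3.14, 3.14].

## Interface

Orientations are given as [roll, pitch, yaw] about the fixed x, y, z axes, in that order (R = Rz(yaw) Ry(pitch) Rx(roll)).
In Python, from bench import bot, solve_ik, imaging gives the robot as it stands. Calls block until the motion is done:
- bot.move_ptp(position, orientation): joint-space move of the TCP to a pose.
- bot.movel(position, rot=None, max_speed=150, threshold=None): straight line of the TCP; rot=None keeps the orientation; max_speed is the mean speed in mm/s. With threshold (N) it stops when the force on the tool has changed by that much, and returns True; else False.
- bot.move_j(angles): joint-space move.
- bot.grip(opening, effort=None): opening from 0.0 (shut) to 1.0 (fully open); effort is the grip in N (None keeps the last); returns when the fingers have stopped.
- bot.dwell(seconds).
- solve_ik(position, orientation): joint angles nearest the present ones, or None.
- bot.get_state(): the state.
- imaging.capture(name): name is "scene" or "top" or "wrist"; returns the picture (420x560x3 uint8, blue, green, red); there is no depth.
- imaging.camera_model(name): a dict with "K" (3x3 intrinsics, pixels), "position" and "rotation" of the camera in the world. Camera axes: x right, y up, looking along -z (the intrinsics and any distortion apply to the point x, -y, -z); pixel columns grow to the right and rows downward; lengths in mm; the calibration is good to about 2 mm. A picture is of the moment at which its call begins: read the wrist's pose just before it. camera_model takes no time and is no camera call; for the wrist camera it gives the pose at the moment of the call.
A pose or a line that the arm cannot do raises bot.IKError and nothing moves.
- bot.sign_off(): hands the job in, once; it reports no verdict.
The state is a dict: "t": time; "qpos": joint angles; "joint_velocities": joint speeds; "effort": joint torques, N m; "tcp_pos": TCP position; "orientation": TCP orientation; "contact_force": force on the tool from outside, world axes, zero at the start; "wrist_torque": the same for the moment, N m; "opening": opening from 0.0 (shut) to 1.0 (fully open).
Only numpy, scipy, OpenCV 4.12 (cv2) and the standard library are available. Lean on these libraries where they do the work, as an engineer would, in place of code of your own. Each camera call takes 0.05 s, during which the arm holds its last target.

## Task

Set up the suction flask for a filtration: fit the rubber filter cone that matches the flask, the middle-sized of the three, fully home and level in the flask's mouth, small end down, and let go of it. Then pick up the porcelain Büchner funnel that lies on the bench and stand it upright with its taper fully home in that cone. Do not let the porcelain fall, do not tip the flask or shove it about, and leave the other two cones, the two vials and the small measuring cylinder as they are.

Things in the scene. Friction and masses are not known exactly. Their poses are not given: they have to be found in the camera images.
- suction_flask: Standing loose on the bench: clear glass suction (filter) flask, 125 mm high, foot 90 mm across, neck rim 45 mm across, 1.3 kg with the grey C-shaped ring weight (100 mm across, up to 44 mm high) on its shoulder. Origin at the centre of the foot, z up, x along its hose arm (10 mm thick glass nipple 104 mm above the foot, reaching 63 mm out from the axis).
- flask_mouth (a point): Centre of the flask's mouth, on the rim plane, 125 mm above the foot; axes as the flask's. The mouth is a conical socket: 38 mm across at the rim, narrowing to 24 mm at 28 mm depth (0.25 mm of radius per mm), then an open 24 mm bore down into the flask.
- cone_medium: Middle-sized dark rubber cone, stiff, hollow, both ends open, 38 mm high, 40 g, standing small end down. Outside 28 mm across at the small end, 41 mm at z = 26 mm; from z = 26 to 38 mm a straight collar 50 mm across (grip here). Inside a conical socket, 19 mm across below, 38 mm on top. Origin: centre of the small end, z up to the collar. Home in the flask: origin 20 mm below the rim plane.
- cone_small: Smaller dark rubber cone, 30 mm high, collar 36 mm across; too small for the flask's mouth, to be left standing. Origin at the centre of its small end (underside).
- cone_large: Larger dark rubber cone, 46 mm high, collar 66 mm across, small end 40 mm across; too large for the mouth, to be left standing. Origin at the centre of its small end (underside).
- buchner_funnel: White porcelain funnel, 92 mm long, 60 mm across, 0.15 kg, lying on stem tip and bowl edge: axis 19 degrees above level. Origin: centre of the stem tip; z along the axis, stem to rim. Stem 13 mm thick; seating taper 20 mm across at z = 26 mm to 40 mm at z = 66 mm; straight round bowl wall 60 mm across from z = 73 to 92 mm (grip across it). Home: origin 24 mm below the medium cone's origin.
- funnel_rim (a point): Centre of the funnel's rim, at z = 92 mm on its axis; axes as the funnel's.
- vial_dark: Small sample vial with a black screw cap, 23 mm across, 52 mm high, standing at the back of the bench; leave it. Origin at its underside.
- vial_white: Small sample vial with a white screw cap, same size, beside the other; leave it. Origin at its underside.
- measuring_cylinder: Small glass measuring cylinder, foot 36 mm across, 106 mm high, standing behind the flask; leave it. Origin at its underside.
Mind the look-alikes: they are no part of the job. What is shaped like the buchner_funnel but blue is not meant. What is shaped like the cone_medium but blue is not meant.

How it is judged:
By the outcome, as a careful person would: the job done as asked, in the order asked, and still so for the second after the job is handed in, with the robot touching nothing.
It also fails if it takes over 51 s, if anything falls off the work surface, if the arm or the gripper's body presses on something with over 40 N, if the wrist force passes 120 N, or if a joint passes its speed limit or range.

## Working session

There is one attempt and no reset: what is moved stays moved. The work goes in short steps, each a Python script; the robot and the scene stay as the last script left them, time stands still between calls to the robot, and variables do not carry over. Pictures are saved under pics/ and viewed, and the job is handed in when it is done.

```bash
ls; mkdir -p pics
python3 - <<'E'
from bench import bot,solve_ik,imaging
import cv2
for n in ("scene","top","wrist"):
    m=imaging.camera_model(n); print(n,m)
    cv2.imwrite(f"pics/{n}0.png",imaging.capture(n))
print(bot.get_state())
E
```

```text
pics
scene {'K': array([[404.42699857,   0.        , 280.01879785],
       [  0.        , 404.42699857, 213.80132948],
       [  0.        ,   0.        ,   1.        ]]), 'position': array([ 263.58315893, -443.63596777,  716.22312738]), 'rotation': array([ 0.75012114,  0.01745505, -0.54264301])}
top {'K': array([[439.336043  ,   0.        , 275.20653381],
       [  0.        , 439.336043  , 212.28630407],
       [  0.        ,   0.        ,   1.        ]]), 'position': array([ 381.84707413,   62.629608  , 1017.27928921]), 'rotation': array([ 0.16740906,  0.00205081, -1.54940809])}
wrist {'K': array([[361.18601757,   0.        , 283.70980296],
       [  0.        , 361.18601757, 211.85878127],
       [  0.        ,   0.        ,   1.        ]]), 'position': array([165.07397505, 529.49010865, 373.63951923]), 'rotation': array([-0.2811946 ,  0.00190418,  1.14152626])}
{'t': 0.15, 'qpos': array([ 1.00679010e+00,  3.26775156e-01, -1.93348611e-01,  1.05198513e+00,
        9.45391238e-06,  1.43657861e+00]), 'joint_velocities': array([-1.68335040e-04, -1.28215296e-03,  1.72034084e-03, -8.35469324e-05,
        1.17700920e-03,  1.31891619e-03]), 'effort': array([ 8.74262405e-04, -4.43703496e+01,  2.62664491e+01,  1.04436645e-02,
       -1.21749954e-04, -1.99818253e-06]), 'tcp_pos': array([228.91956924, 499.58759713, 207.88301301]), 'orientation': array([-3.14029315e+00, -1.85010437e-04,  2.71180401e+00]), 'contact_force': array([-0.98192978, -0.59167908,  0.82729266]), 'wrist_torque': array([ 0.02064849, -0.02869625,  0.03349609]), 'opening': 1.0051072491164579}
```

View pics/scene0.png

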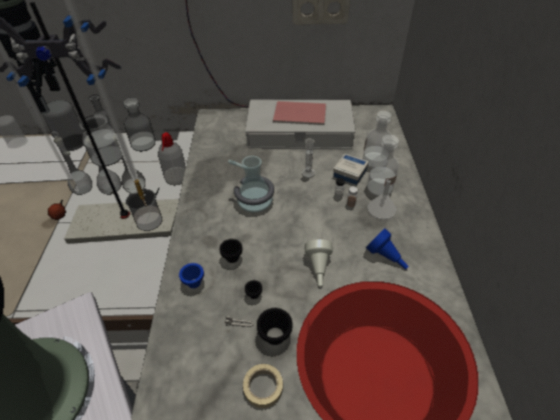

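View pics/top0.png

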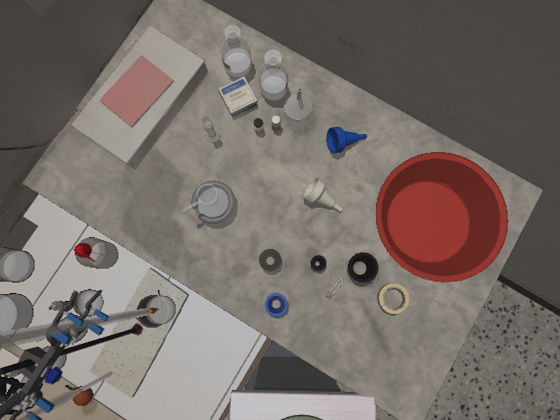

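View pics/wrist0.png

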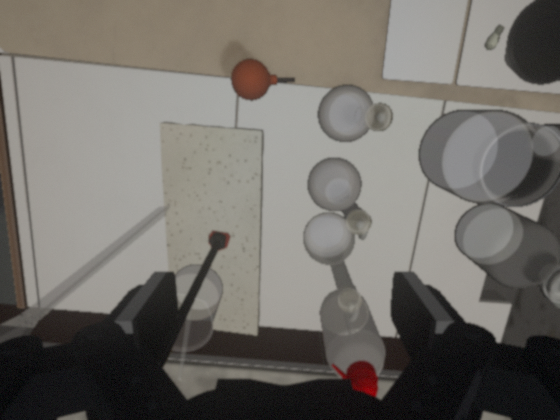

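The scene picture shows three black cones at scene px (231,251), (253,289) and (274,329), a blue cone at (191,276), a white funnel at (318,260), a blue funnel at (390,250) and the flask at (254,195). In the top picture they are at (270,260), (318,263), (362,267), (276,305), (320,193), (345,138) and (212,202), in the same order. Next I'll enlarge crops to measure them.

```bash
cat > h.py <<'E'
import numpy as np, cv2
from scipy.spatial.transform import Rotation as R
from bench import bot,solve_ik,imaging
def P(m):
    Rm=R.from_euler('xyz',m['rotation']).as_matrix()
    return np.diag([1,-1,-1])@Rm.T, np.array(m['position']), m['K']
def proj(m,p):
    A,c,K=P(m); q=(np.atleast_2d(p)-c)@A.T; q=q@K.T; return q[:,:2]/q[:,2:]
def ray(m,uv):
    A,c,K=P(m); d=A.T@np.linalg.inv(K)@np.array([uv[0],uv[1],1.]); return c,d/np.linalg.norm(d)
def atz(m,uv,z):
    c,d=ray(m,uv); return c+d*(z-c[2])/d[2]
def tri(obs):
    M=np.zeros((3,3));b=np.zeros(3)
    for m,uv in obs:
        c,d=ray(m,uv); Q=np.eye(3)-np.outer(d,d); M+=Q;b+=Q@c
    x=np.linalg.solve(M,b)
    return x,[np.round(proj(m,x)[0]-uv,1) for m,uv in obs]
def crop(img,x0,y0,w,h,s,name):
    cv2.imwrite(name,cv2.resize(img[y0:y0+h,x0:x0+w],None,fx=s,fy=s,interpolation=cv2.INTER_CUBIC))
E
python3 - <<'E'
from h import *
t=cv2.imread('pics/top0.png');s=cv2.imread('pics/scene0.png')
crop(t,170,160,200,150,4,'pics/tc.png'); crop(s,180,140,200,150,4,'pics/sc.png')
mt=imaging.camera_model('top');ms=imaging.camera_model('scene')
for n,a,b in (("med",(270,260),(231,251)),("small",(318,263),(253,289)),("large",(362,267),(274,329)),("vialw",(276,122),(353,193))):
    print(n,tri([(mt,np.array(a)),(ms,np.array(b))]))
E
```

```text
med (array([440.25486664,  77.72082245,  23.17456468]), [array([-0. ,  0.1]), array([ 0.1, -0. ])])
small (array([435.73960318, -30.55796168,  21.23178651]), [array([-0.1,  0.2]), array([ 0.2, -0.1])])
large (array([ 427.87030557, -128.7807554 ,   24.0513669 ]), [array([-0.2,  0.6]), array([ 0.7, -0.2])])
vialw (array([763.24112517,  70.49851972,  36.6657089 ]), [array([ 0.2, -0.4]), array([-0.4,  0.1])])
```

View pics/tc.png

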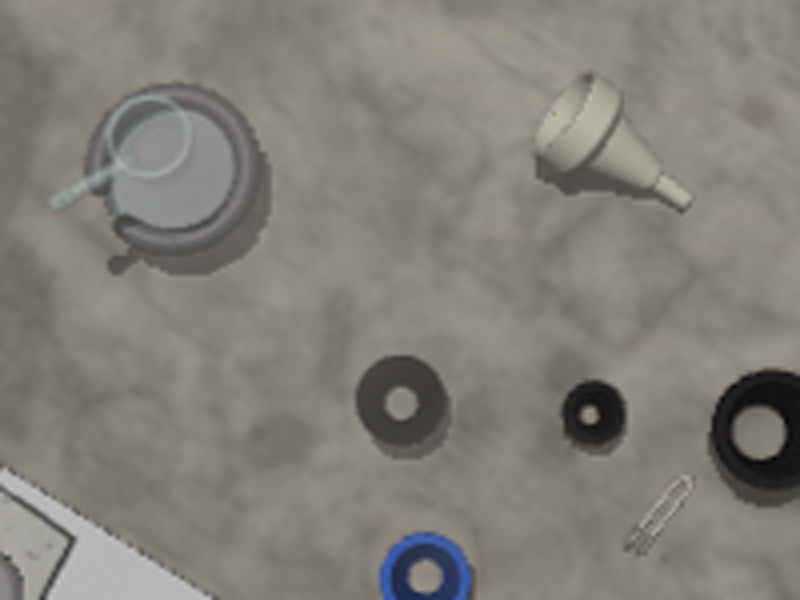

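View pics/sc.png

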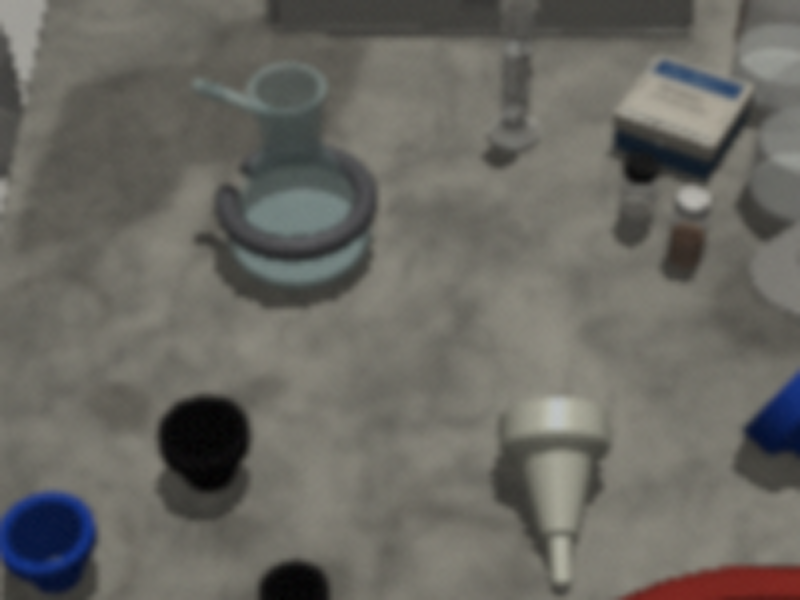

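Run:
```python
from h import *
mt=imaging.camera_model('top');ms=imaging.camera_model('scene')
T=lambda X,Y:np.array([170+(X+.5)/4-.5,160+(Y+.5)/4-.5])
S=lambda X,Y:np.array([180+(X+.5)/4-.5,140+(Y+.5)/4-.5])
print('mouth',tri([(mt,T(149,137)),(ms,S(287,90))]))
print('hose tip',tri([(mt,T(56,203)),(ms,S(198,85))]))
print('stem tip',tri([(mt,T(686,205)),(ms,S(562,582))]))
print('rim ctr',tri([(mt,T(565,122)),(ms,S(555,415))]))
print('med top ctr',atz(mt,T(402,401),38), atz(mt,T(402,404),0))
m=imaging.camera_model('wrist'); st=bot.get_state()
Rt=R.from_euler('xyz',st['orientation']).as_matrix(); 
print('cam in tool',Rt.T@(m['position']-st['tcp_pos']), Rt.T@R.from_euler('xyz',m['rotation']).as_matrix())
for yaw in np.arange(-3,3.2,.5):
  for p in ([440,78,200],[600,210,200]):
    q=solve_ik(p,[np.pi,0,yaw]); print(round(yaw,1),p,None if q is None else np.round(q,2))
```

```text
mouth (array([569.45540655, 211.08342554, 119.97995153]), [array([ 0., -0.]), array([-0.,  0.])])
hose tip (array([535.8918775 , 261.34123174, 103.51741432]), [array([-0. ,  0.1]), array([ 0.1, -0. ])])
stem tip (array([560.14578274, -85.80372279,   6.11687142]), [array([ 0.2, -0.4]), array([-0.5,  0.1])])
rim ctr (array([602.68090949, -12.9892539 ,  37.29154343]), [array([ 0.4, -1. ]), array([-1.1,  0.3])])
med top ctr [439.89697656  77.16388181  38.        ] [440.42788289  77.68772158   0.        ]
cam in tool [  70.52260968    0.41554046 -165.8418883 ] [[ 5.18237210e-04  9.60664498e-01  2.77711098e-01]
 [ 9.99999793e-01 -6.03487108e-04  2.21494701e-04]
 [ 3.80377163e-04  2.77710926e-01 -9.60664612e-01]]
-3.0 [440, 78, 200] [ 0.01  0.14 -0.46  0.97  0.   -0.13]
-3.0 [600, 210, 200] [0.22 0.49 0.04 1.12 0.   0.08]
-2.5 [440, 78, 200] [ 0.01  0.14 -0.46  0.97  0.   -0.63]
-2.5 [600, 210, 200] [ 0.22  0.49  0.04  1.12  0.   -0.42]
-2.0 [440, 78, 200] [ 0.01  0.14 -0.46  0.97  0.   -1.13]
-2.0 [600, 210, 200] [ 0.22  0.49  0.04  1.12  0.   -0.92]
-1.5 [440, 78, 200] [ 0.01  0.14 -0.46 
[... 380 characters left out ...]
10, 200] [ 0.22  0.49  0.04  1.12  0.   -2.92]
0.5 [440, 78, 200] [ 0.01  0.14 -0.46  0.97  0.    2.65]
0.5 [600, 210, 200] [0.22 0.49 0.04 1.12 0.   2.86]
1.0 [440, 78, 200] [ 0.01  0.14 -0.46  0.97  0.    2.15]
1.0 [600, 210, 200] [0.22 0.49 0.04 1.12 0.   2.36]
1.5 [440, 78, 200] [ 0.01  0.14 -0.46  0.97  0.    1.65]
1.5 [600, 210, 200] [0.22 0.49 0.04 1.12 0.   1.86]
2.0 [440, 78, 200] [ 0.01  0.14 -0.46  0.97  0.    1.15]
2.0 [600, 210, 200] [0.22 0.49 0.04 1.12 0.   1.36]
2.5 [440, 78, 200] [ 0.01  0.14 -0.46  0.97  0.    0.65]
2.5 [600, 210, 200] [0.22 0.49 0.04 1.12 0.   0.86]
3.0 [440, 78, 200] [ 0.01  0.14 -0.46  0.97  0.    0.15]
3.0 [600, 210, 200] [0.22 0.49 0.04 1.12 0.   0.36]
```

Run:
```python
from h import *
st=bot.get_state();p=st['tcp_pos']
for n in('top','scene'):
    m=imaging.camera_model(n); print(n,proj(m,[p,p+[0,0,150],[229,500,0],[0,0,0],[0,0,300],[440,78,38]]))
    i=cv2.imread(f'pics/{n}0.png')
    if n=='top': crop(i,0,200,260,220,3,'pics/tl.png')
    else: crop(i,0,0,220,240,2.5,'pics/sl.png')
```

```text
top [[ 26.661656   369.05340165]
 [-32.16917001 388.51522018]
 [ 78.65599157 351.75169977]
 [301.65482747 468.29317513]
 [313.39614713 551.87175751]
 [269.74957555 259.82037512]]
scene [[ 56.02995076 114.4708555 ]
 [ 24.2697569   49.73967061]
 [ 89.26022892 182.11024032]
 [ 23.01430524 397.00373499]
 [-99.7985504  307.81364211]
 [230.20910447 246.66991003]]
```

View pics/tl.png

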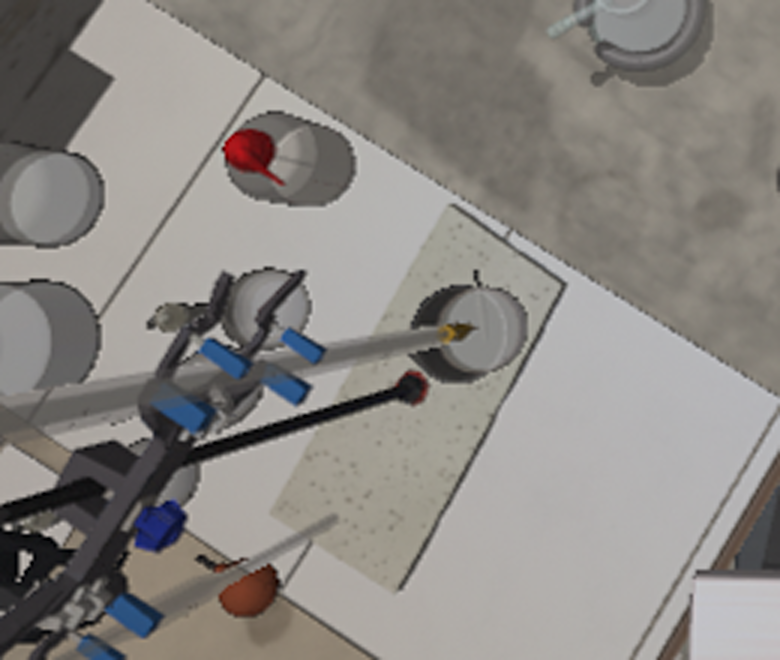

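View pics/sl.png

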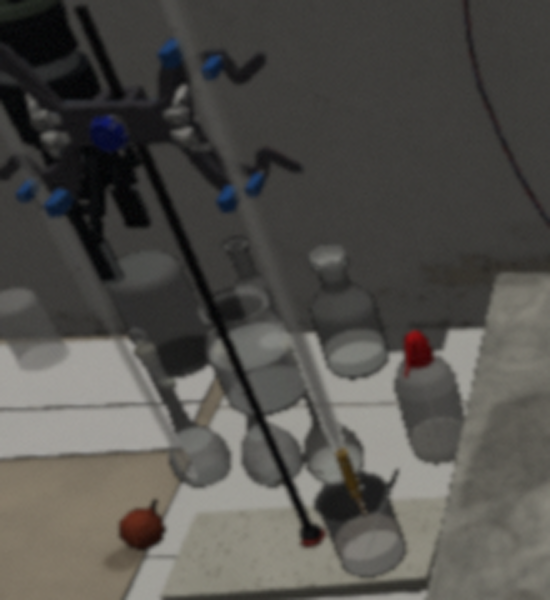

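Run:
```python
from h import *
mt=imaging.camera_model('top');ms=imaging.camera_model('scene');mw=imaging.camera_model('wrist')
T=lambda X,Y:np.array([(X+.5)/3-.5,200+(Y+.5)/3-.5])
S=lambda X,Y:np.array([(X+.5)/2.5-.5,(Y+.5)/2.5-.5])
print('rodfoot',tri([(mt,T(410,388)),(ms,S(310,535))]),tri([(mt,T(410,388)),(ms,S(310,535)),(mw,np.array([218,238.]))]))
print('burette tip',tri([(mt,T(470,328)),(ms,S(357,505))]))
print('burette2 tip',tri([(mt,T(335,518)),(ms,S(180,420))]))
print('blueknob',tri([(mt,T(160,527)),(ms,S(106,131))]))
print('clampend R',tri([(mt,T(302,345)),(ms,S(170,55))]),tri([(mt,T(302,345)),(ms,S(213,65))]),tri([(mt,T(302,345)),(ms,S(255,182))]))
for z in (0,200,400): print(z,proj(mt,[[300,378,z]]),proj(ms,[[300,378,z]]))
```

```text
rodfoot (array([275.28151295, 389.98715817, -48.49548895]), [array([-0.1,  0.4]), array([ 0.4, -0.1])]) (array([274.40746711, 389.9493245 , -49.00140243]), [array([-0. ,  0.7]), array([0.1, 0.2]), array([0.9, 1.1])])
burette tip (array([325.61062672, 327.01576058,  23.14254223]), [array([-0.2,  0.7]), array([ 0.7, -0.1])])
burette2 tip (array([215.10756847, 370.28803138, 149.98423553]), [array([-0.1,  0.2]), array([ 0.2, -0. ])])
blueknob (array([258.23519765, 359.10091012, 400.90307489]), [array([ 0. , -0.1]), array([-0.1, -0. ])])
clampend R (array([327.11487026, 280.24065595, 464.34955963]), [array([-3.1, 13.4]), array([11.2, -0.8])]) (array([337.93635776, 282.79687817, 453.95564975]), [array([-1. ,  3.7]), array([ 3.1, -0.1])]) (array([336.18821532, 319.07634999, 358.36238492]), [array([ 0.1, -0.3]), array([-0.3,  0. ])])
0 [[135.60192175 320.28218283]] [[129.34277566 199.68653033]]
200 [[100.70097253 328.66530421]] [[102.54018215 134.32605765]]
400 [[ 42.73420486 342.58877793]] [[64.97724549 42.72554543]]
```

Run:
```python
from h import *
from scipy.optimize import least_squares
D=[]
for r in np.arange(300,820,60):
  for z in (20,120,220,320,420,520):
    q=solve_ik([r*np.cos(.9),r*np.sin(.9),z],[np.pi,0,2.5])
    if q is not None: D.append((r,z,*q))
D=np.array(D);print(len(D), np.abs(D[:,3]-D[:,4]+D[:,5]-np.pi/2).max())
def f(p,full=False):
    L1,a1,L2,a2,r0,z0,off=p
    r=np.sqrt(D[:,0]**2-off**2); q2=D[:,3];f3=D[:,3]-D[:,4]
    R_=r0+L1*np.sin(q2+a1)+L2*np.cos(f3+a2); Z=z0+L1*np.cos(q2+a1)-L2*np.sin(f3+a2)
    return np.r_[R_-r,Z-D[:,1]]
for s in (1,-1):
  o=least_squares(f,[300,0,300,0,0,100*s,74]);print(o.cost,np.round(o.x,2))
print(np.round(D[:8],2))
```

```text
50 8.881784197001252e-16
6.421958857223213e-25 [ 5.1400e+02 -0.0000e+00  4.0425e+02 -1.7000e-01 -0.0000e+00 -1.4150e+02
  7.3600e+01]
6.825855640696371e-25 [ 5.1400e+02  0.0000e+00  4.0425e+02 -1.7000e-01 -0.0000e+00 -1.4150e+02
  7.3600e+01]
[[ 3.00e+02  2.00e+01  6.50e-01  1.60e-01 -1.04e+00  3.70e-01  0.00e+00
   1.29e+00]
 [ 3.00e+02  1.20e+02  6.50e-01 -5.00e-02 -9.00e-01  7.20e-01  0.00e+00
   1.29e+00]
 [ 3.00e+02  2.20e+02  6.50e-01 -1.70e-01 -7.10e-01  1.03e+00  0.00e+00
   1.29e+00]
 [ 3.00e+02  3.20e+02  6.50e-01 -2.20e-01 -4.90e-01  1.30e+00  0.00e+00
   1.29e+00]
 [ 3.00e+02  4.20e+02  6.50e-01 -2.10e-01 -2.40e-01  1.54e+00  0.00e+00
   1.29e+00]
 [ 3.00e+02  5.20e+02  6.50e-01 -1.60e-01  6.00e-02  1.79e+00  0.00e+00
   1.29e+00]
 [ 3.60e+02  2.00e+01  6.90e-01  2.50e-01 -9.00e-01  4.20e-01  0.00e+00
   1.34e+00]
 [ 3.60e+02  1.20e+02  6.90e-01  7.00e-02 -7.70e-01  7.30e-01  0.00e+00
   1.34e+00]]
```

Run:
```python
from h import *
mt=imaging.camera_model('top');ms=imaging.camera_model('scene');mw=imaging.camera_model('wrist')
T=lambda X,Y:np.array([(X+.5)/3-.5,200+(Y+.5)/3-.5])
S=lambda X,Y:np.array([(X+.5)/2.5-.5,(Y+.5)/2.5-.5])
for a in ((130,613),(98,650),(300,345),(222,357),(180,410),(285,385)):
  for b in ((57,202),(28,190),(212,66),(170,53),(227,197),(255,182)):
    x,r=tri([(mt,T(*a)),(ms,S(*b))]); 
    if max(np.abs(r).max(),0)<1.2: print(a,b,x.round(),r)
for z in (400,450,480,500,550,600): print(z,proj(mt,[[275,390,z],[326,327,z],[215,370,z]]).round(),proj(ms,[[275,390,z],[326,327,z],[215,370,z]]).round())
i=cv2.imread('pics/scene0.png');crop(i,0,0,110,110,7,'pics/sl2.png')
i=cv2.imread('pics/top0.png');crop(i,0,290,130,130,6,'pics/tl2.png')
```

```text
(130, 613) (57, 202) [207. 396. 346.] [array([-0.1,  0.2]), array([0.2, 0. ])]
(98, 650) (28, 190) [193. 404. 356.] [array([-0.1,  0.2]), array([0.2, 0. ])]
(300, 345) (255, 182) [336. 320. 358.] [array([ 0.1, -0.4]), array([-0.3,  0. ])]
(222, 357) (212, 66) [336. 321. 441.] [array([ 0.1, -0.2]), array([-0.2,  0. ])]
(180, 410) (170, 53) [315. 332. 450.] [array([ 0. , -0.1]), array([-0.1, -0. ])]
(285, 385) (227, 197) [315. 330. 348.] [array([-0.,  0.]), array([ 0., -0.])]
400 [[ 32. 362.]
 [ 82. 324.]
 [ 42. 409.]] [[49. 44.]
 [86. 50.]
 [15. 57.]]
450 [[ 10. 368.]
 [ 65. 327.]
 [ 20. 420.]] [[36. 15.]
 [75. 20.]
 [-1. 27.]]
480 [[ -6. 373.]
 [ 53. 329.]
 [  5. 428.]] [[ 28.  -4.]
 [ 68.   1.]
 [-11.   7.]]
500 [[-17. 377.]
 [ 44. 331.]
 [ -6. 434.]] [[ 22. -18.]
 [ 63. -12.]
 [-18.  -6.]]
550 [[-49. 387.]
 [ 19. 336.]
 [-38. 451.]] [[  6. -54.]
 [ 49. -49.]
 [-37. -44.]]
600 [[-90. 399.]
 [-13. 342.]
 [-78. 472.]] [[-11. -94.]
 [ 33. -91.]
 [-59. -86.]]
```

View pics/sl2.png

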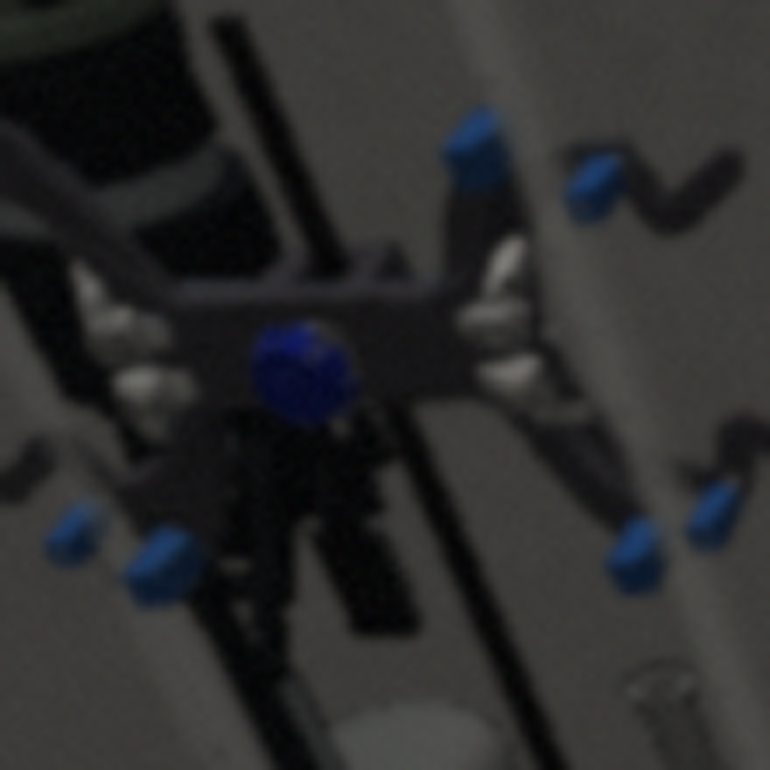

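View pics/tl2.png

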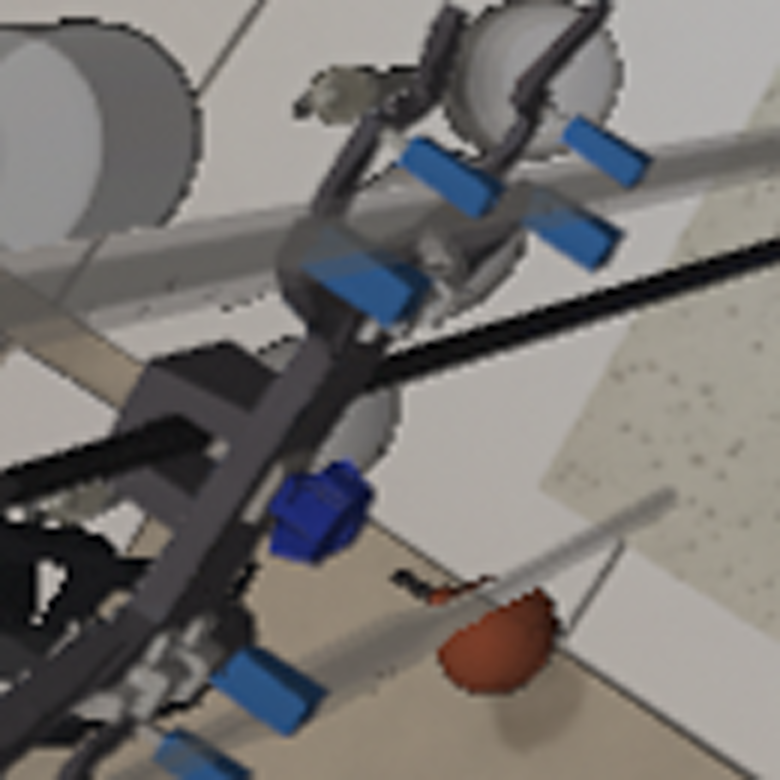

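Next to the gripper is a titration stand, seen at top px (137,329) and (43,395). The rod is at about (275,390), the burettes at (326,327) and (215,370), and the clamps at z 350–450. A direct swing would hit it, so I'll swing left, retract, and then swing right at small radius.

Run:
```python
from h import *
q0=np.array(bot.get_state()['qpos'])
a=q0.copy();a[0]+=0.27
def at(r,j1,z,q6):
    # tool-down at plane radius r
    L=74-.4; x=r*np.cos(j1)-L*np.sin(j1); y=r*np.sin(j1)+L*np.cos(j1)
    q=np.array(solve_ik([x,y,z],[np.pi,0,2.5])); q[0]=j1;q[5]=q6; return q
b=at(290,1.36,208,1.437); c=at(290,.40,208,1.437)
print(b.round(2),c.round(2))
for q in (a,b,c):
    bot.move_j(list(q)); s=bot.get_state(); print(s['t'],s['tcp_pos'].round(),s['contact_force'].round(1))
```

```text
[ 1.36 -0.16 -0.74  1.    0.    1.44] [ 0.4  -0.16 -0.74  1.    0.    1.44]
0.7917 [ 87. 543. 208.] [ 0.1 -0.3  0.5]
1.8167 [-10. 301. 209.] [-0.  -0.4  0.1]
2.9 [239. 181. 208.] [0.2 0.1 0.2]
```

Run:
```python
from h import *
import pickle
out=[]
for i,(p) in enumerate(([590,170,235],[569,211,205])):
    bot.move_ptp(p,[np.pi,0,2.16]) if i==0 else bot.movel(p)
    m=imaging.camera_model('wrist'); im=imaging.capture('wrist'); out.append(m)
    cv2.imwrite(f'pics/wf{i}.png',im); s=bot.get_state(); print(s['t'],s['tcp_pos'].round(1))
pickle.dump(out,open('wf.pkl','wb'))
```

```text
4.275 [589.  170.8 235.5]
4.8417 [569.3 210.9 205.6]
```

View pics/wf0.png

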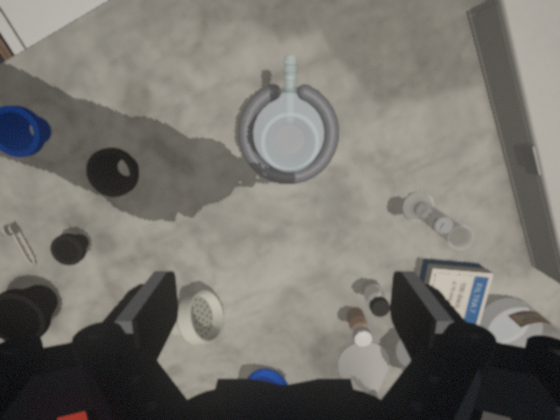

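View pics/wf1.png

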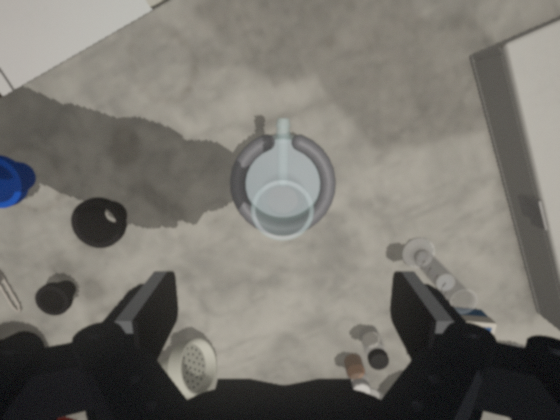

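Run:
```python
from h import *
a=cv2.imread('pics/wf0.png');b=cv2.imread('pics/wf1.png')
def c(i,x,y): return cv2.resize(cv2.convertScaleAbs(i[y:y+75,x:x+65],alpha=1.3),None,fx=6,fy=6,interpolation=cv2.INTER_CUBIC)
cv2.imwrite('pics/fz.png',np.hstack([c(a,258,100),c(b,250,165)]))
```

```text
(no output)
```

View pics/fz.png

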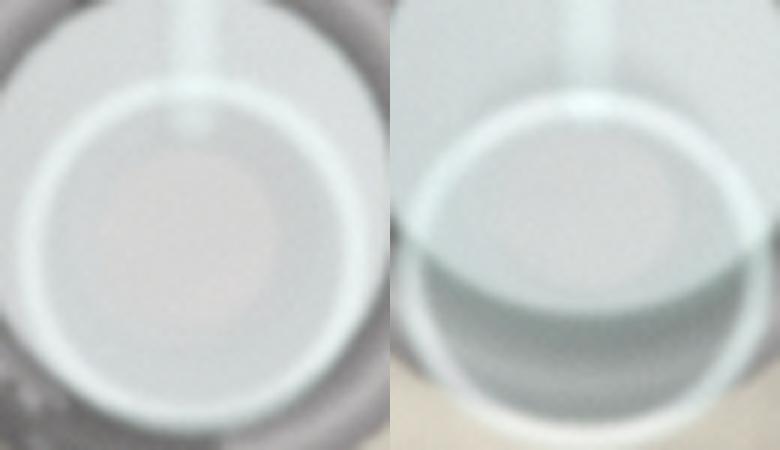

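Run:
```python
from h import *
import pickle
w=pickle.load(open('wf.pkl','rb'));mt=imaging.camera_model('top');ms=imaging.camera_model('scene')
a0,a1=np.array([290.1,142.]),np.array([282.5,209.25]); t=np.array([206.9,193.9]); s=np.array([251.4,162.1])
print(tri([(w[0],a0),(w[1],a1)])); print(tri([(w[0],a0),(w[1],a1),(mt,t),(ms,s)]))
for m,u in((w[0],a0),(w[1],a1),(mt,t),(ms,s)): print(atz(m,u,125).round(1))
# hose direction
h0,h1=np.array([290.5,60.]),np.array([283.5,122.]); x=tri([(w[0],h0),(w[1],h1)]);print('hose',x)
a=cv2.imread('pics/wf0.png');b=cv2.imread('pics/wf1.png')
def c(i,x,y): return cv2.resize(cv2.convertScaleAbs(i[y:y+75,x:x+65],alpha=3,beta=20),None,fx=6,fy=6,interpolation=cv2.INTER_CUBIC)
cv2.imwrite('pics/cz.png',np.hstack([c(a,80,135),c(b,67,184)]))
```

```text
(array([567.87403251, 211.51952812, 122.54335729]), [array([0.1, 0. ]), array([-0.1, -0. ])])
(array([568.73075259, 211.00924132, 120.31175315]), [array([0.6, 0.9]), array([0.5, 0.4]), array([-0. ,  0.2]), array([-0.3,  0.1])])
[567.7 211.7 125. ]
[567.5 212.1 125. ]
[568.3 210.2 125. ]
[567.1 205.6 125. ]
hose (array([534.89993778, 261.56615387, 104.65848886]), [array([0.3, 0. ]), array([-0.4, -0. ])])
```

View pics/cz.png

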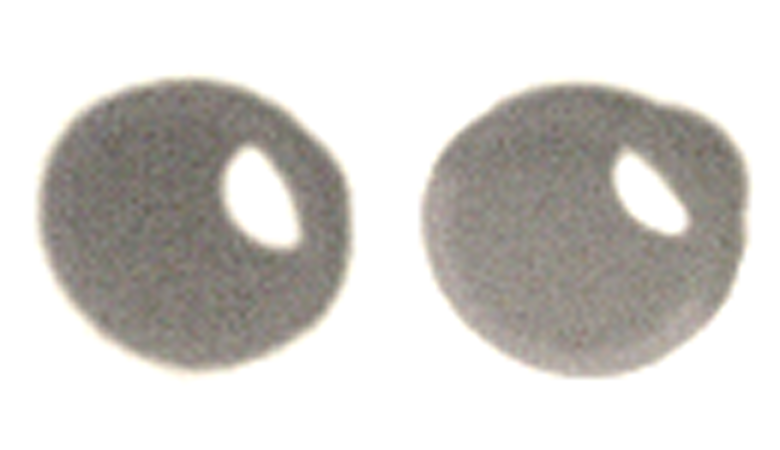

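Run:
```python
from h import *
import pickle
out=[]
for i,(p) in enumerate(([440,78,150],[440,78,110])):
    bot.move_ptp(p,[np.pi,0,2.16]) if i==0 else bot.movel(p)
    m=imaging.camera_model('wrist'); im=imaging.capture('wrist'); out.append(m)
    cv2.imwrite(f'pics/wc{i}.png',im); s=bot.get_state(); print(s['t'],s['tcp_pos'].round(1),s['orientation'])
pickle.dump(out,open('wc.pkl','wb'))
a=cv2.imread('pics/wc0.png');b=cv2.imread('pics/wc1.png')
def c(i,x,y): return cv2.resize(cv2.convertScaleAbs(i[y:y+110,x:x+100],alpha=2.5,beta=10),None,fx=4,fy=4,interpolation=cv2.INTER_CUBIC)
cv2.imwrite('pics/cz2.png',np.hstack([c(a,234,150),c(b,234,155)]))
```

```text
5.6833 [442.5  78.2 151.1] [3.13853460e+00 1.69514714e-03 2.15991581e+00]
6.15 [441.1  78.4 110.6] [3.14092635e+00 4.06957843e-04 2.16078412e+00]
```

View pics/wc0.png

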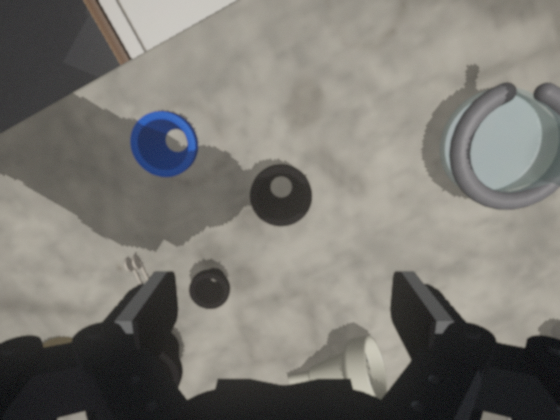

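View pics/cz2.png

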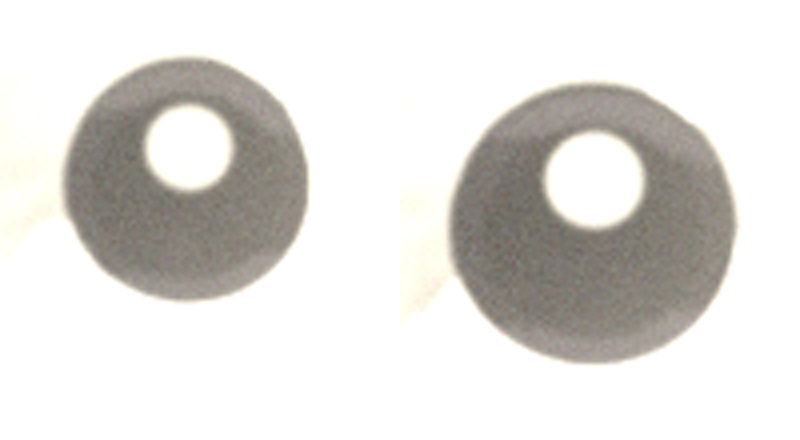

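Run:
```python
from h import *
import pickle
w=pickle.load(open('wc.pkl','rb'))
u0=np.array([234+186.5/4-.5,150+179.5/4-.5]);u1=np.array([234+194/4-.5,155+223/4-.5])
h0=np.array([234+190/4-.5,150+147.5/4-.5]);h1=np.array([234+195/4-.5,155+180/4-.5])
print(u0,u1,atz(w[0],u0,38),atz(w[1],u1,38),tri([(w[0],u0),(w[1],u1)]),'hole',atz(w[0],h0,0),atz(w[1],h1,0))
```

```text
[280.125 194.375] [282.   210.25] [437.96239768  80.21289355  38.        ] [438.15850742  80.54790211  38.        ] (array([438.52352336,  79.64908682,  34.69368501]), [array([ 0.2, -0. ]), array([-0.3,  0. ])]) hole [439.35486506  79.05552787   0.        ] [439.26391407  78.88541137   0.        ]
```

Run:
```python
from h import *
print(bot.movel([438.6,79.8,10],max_speed=120,threshold=8)); s=bot.get_state(); print(s['t'],s['tcp_pos'].round(1),s['contact_force'].round(1))
bot.grip(0.0,35); s=bot.get_state(); print(s['t'],s['opening'],s['tcp_pos'].round(1),s['contact_force'].round(1))
bot.movel([438.6,79.8,150],max_speed=250); s=bot.get_state(); print(s['t'],s['opening'],s['contact_force'].round(1))
m=imaging.camera_model('wrist');im=imaging.capture('wrist');cv2.imwrite('pics/wg0.png',im)
cv2.imwrite('pics/sg0.png',imaging.capture('scene'))
i=cv2.imread('pics/sg0.png');crop(i,150,130,160,140,5,'pics/sg0c.png')
```

```text
False
7.1333 [439.3  79.8  10.6] [-0.2 -0.4  1. ]
7.6167 0.5517997683488234 [439.2  79.8  11.1] [-2.7  0.3 10.5]
8.325 0.5494616702805474 [-0.5  0.4 -1.7]
```

View pics/wg0.png

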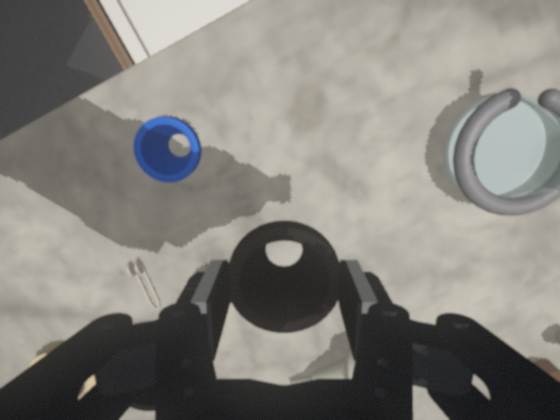

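View pics/sg0c.png

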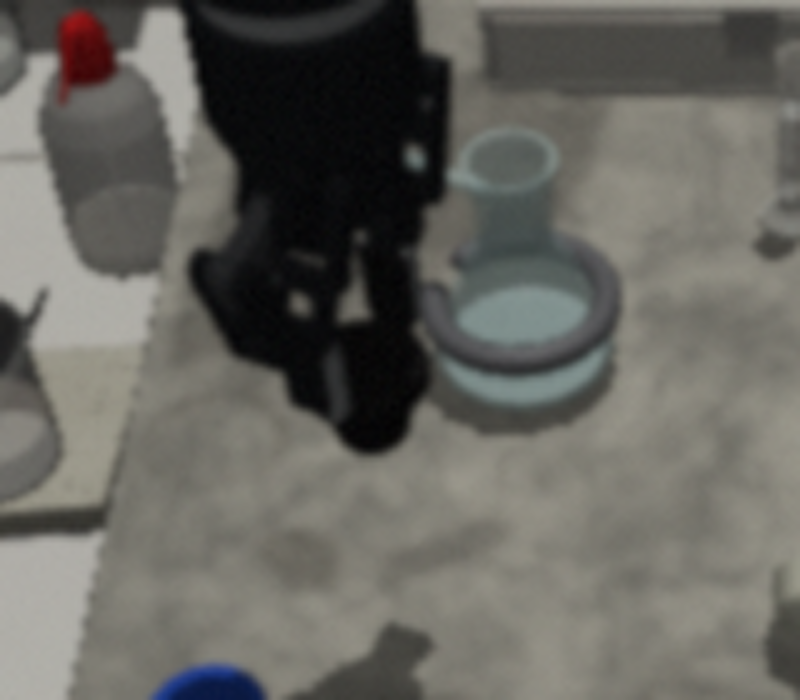

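Run:
```python
from h import *
m=imaging.camera_model('wrist'); s=bot.get_state(); print(s['tcp_pos'],s['orientation'],s['t'])
Rt=R.from_euler('xyz',s['orientation']).as_matrix()
p=atz(m,(284.5,277),s['tcp_pos'][2]+27); print(p, Rt.T@(p-s['tcp_pos']))
im=cv2.imread('pics/wg0.png'); 
cv2.imwrite('pics/wg0c.png',cv2.resize(cv2.convertScaleAbs(im[205:350,210:360],alpha=4,beta=10),None,fx=4,fy=4))
```

```text
[437.05241003  79.73484084 148.23991901] [-3.13874947e+00 -1.81780112e-03  2.15989576e+00] 8.425
[436.64285502  81.75419455 175.23991901] [  1.95560557   0.70469807 -26.99860241]
```

View pics/wg0c.png

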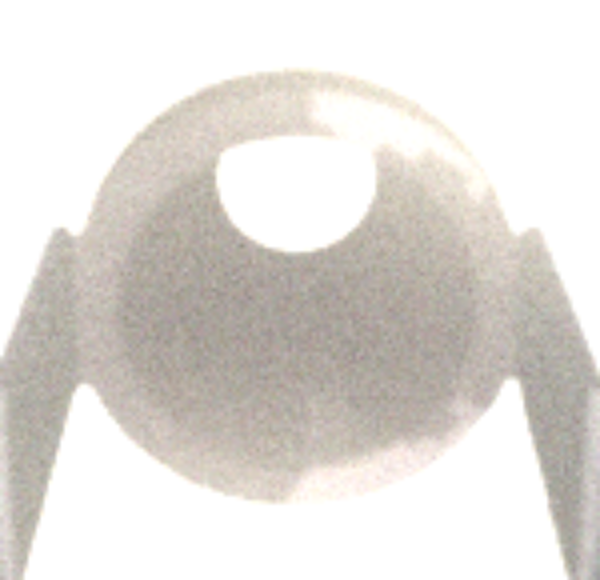

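Run:
```python
from h import *
x,y=568.4,210.8
bot.move_ptp([x,y,172],[np.pi,0,2.16]); s=bot.get_state(); f0=s['contact_force']; print(s['t'],s['tcp_pos'].round(1),f0.round(1))
print(bot.movel([x,y,130],max_speed=80,threshold=6)); s=bot.get_state(); print(s['t'],s['tcp_pos'].round(1),s['contact_force'].round(1))
print(bot.movel([x,y,108],max_speed=20,threshold=10)); s=bot.get_state(); print(s['t'],s['tcp_pos'].round(1),s['contact_force'].round(1),s['wrist_torque'].round(2))
cv2.imwrite('pics/wp0.png',imaging.capture('wrist'));cv2.imwrite('pics/sp0.png',imaging.capture('scene'))
crop(cv2.imread('pics/sp0.png'),190,120,120,110,6,'pics/sp0c.png')
```

```text
9.1917 [566.8 210.  170.4] [-0.7  0.5 -0.7]
False
9.8667 [568.5 210.6 130.3] [ 0.2 -0.5  0.9]
True
10.5833 [566.9 211.7 116.4] [-1.5  1.4  4.8] [ 0.11  0.24 -0.  ]
```

View pics/wp0.png

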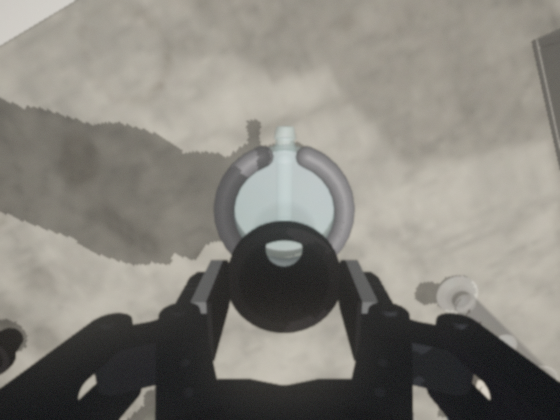

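View pics/sp0c.png

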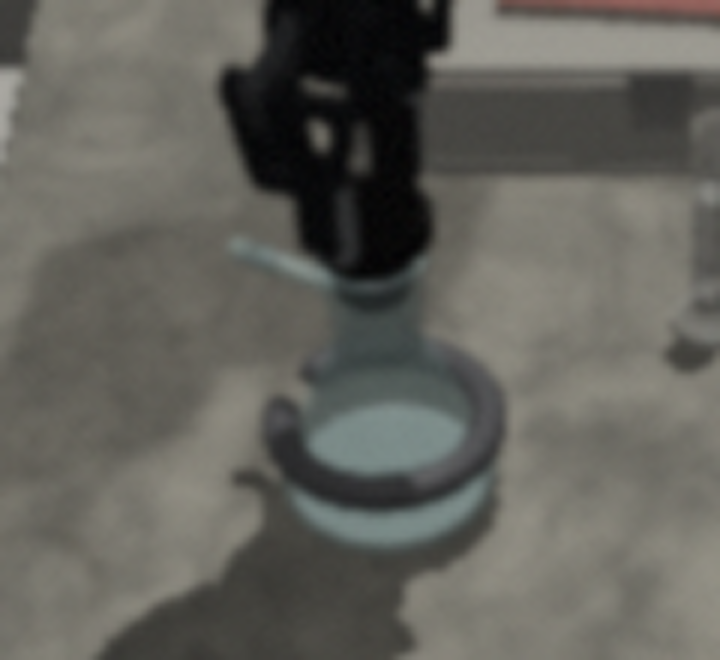

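Run:
```python
from h import *
print(bot.movel([567.1,211.5,110],max_speed=15,threshold=15)); s=bot.get_state(); print(s['t'],s['tcp_pos'].round(1),s['contact_force'].round(1),s['wrist_torque'].round(2))
bot.grip(0.78); s=bot.get_state(); print(s['t'],s['tcp_pos'].round(1),s['opening'])
x,y,z=s['tcp_pos']
bot.movel([567.1,211.5,205],rot=[np.pi,0,2.16],max_speed=180)
s=bot.get_state(); print(s['t'],s['tcp_pos'].round(1),s['contact_force'].round(1))
import pickle
pickle.dump(imaging.camera_model('wrist'),open('wq.pkl','wb'))
cv2.imwrite('pics/wq0.png',imaging.capture('wrist'));cv2.imwrite('pics/sq0.png',imaging.capture('scene'))
crop(cv2.imread('pics/sq0.png'),190,120,120,110,6,'pics/sq0c.png')
```

```text
True
10.925 [566.9 211.7 116.4] [-1.6  0.   5.9] [-0.01  0.21  0.02]
11.2583 [566.1 211.7 115.4] 0.7781448814165869
11.9 [566.7 211.4 204.2] [-0.3  0.4 -0.7]
```

View pics/wq0.png

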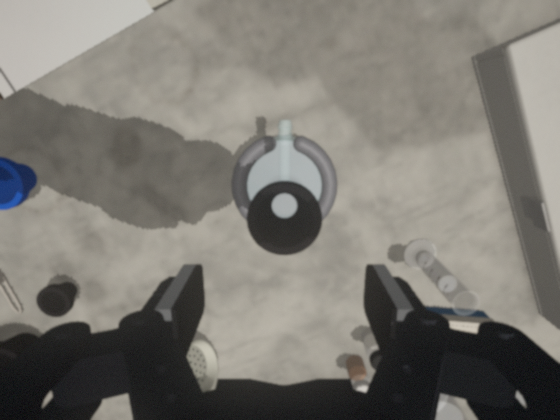

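View pics/sq0c.png

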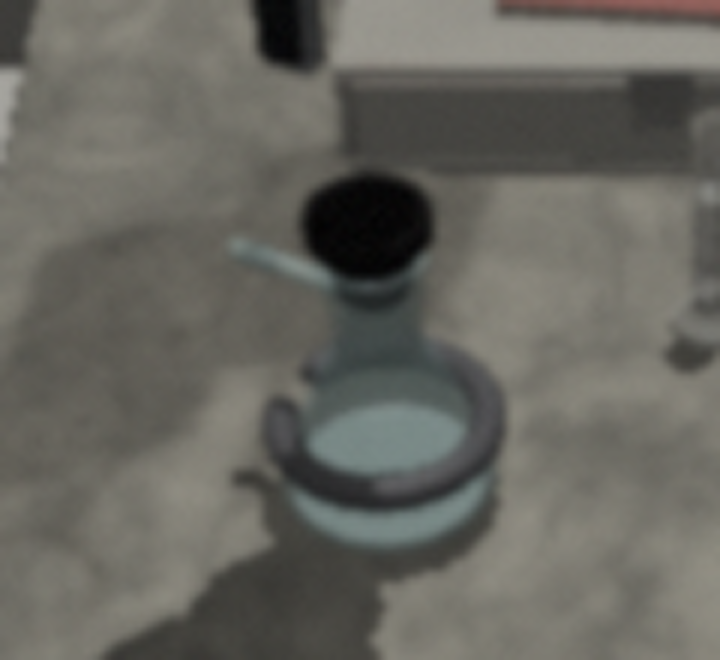

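Run:
```python
from h import *
bot.grip(0.43,35)
print(bot.movel([567.1,211.5,152],max_speed=150,threshold=10)); s=bot.get_state(); print(s['t'],s['tcp_pos'].round(1),s['contact_force'].round(1))
print(bot.movel([567.1,211.5,128],max_speed=25,threshold=20)); s=bot.get_state(); print(s['t'],s['tcp_pos'].round(1),s['contact_force'].round(1),s['wrist_torque'].round(2))
bot.movel([567.1,211.5,200],max_speed=200)
s=bot.get_state(); print(s['t'],s['tcp_pos'].round(1))
m=imaging.camera_model('wrist'); im=imaging.capture('wrist');cv2.imwrite('pics/wr0.png',im)
cv2.imwrite('pics/wr0c.png',cv2.resize(cv2.convertScaleAbs(im[150:290,210:360],alpha=3,beta=10),None,fx=4,fy=4))
import pickle; pickle.dump(m,open('wr.pkl','wb'))
```

```text
False
12.9 [567.1 211.5 152.2] [-0.6  0.8  0.7]
False
14.0083 [567.3 211.6 128.2] [ 1.6  0.8 -0.1] [-0.01  0.02  0.03]
14.5167 [567.4 211.6 200.4]
```

View pics/wr0c.png

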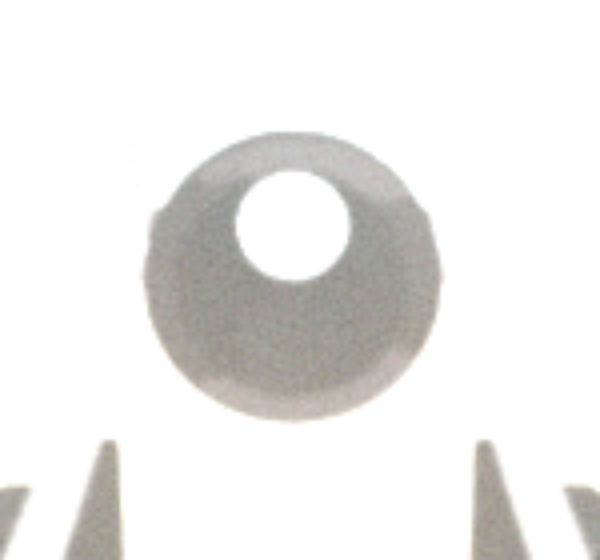

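Run:
```python
from h import *
import pickle
ms=imaging.camera_model('scene');mt=imaging.camera_model('top')
im=imaging.capture('scene');cv2.imwrite('pics/sr0.png',im);tm=imaging.capture('top');cv2.imwrite('pics/tr0.png',tm)
th=np.linspace(0,2*np.pi,200)
def ov(im,m,x0,y0,w,h,s,circs):
    c=cv2.resize(cv2.convertScaleAbs(im[y0:y0+h,x0:x0+w],alpha=2.5,beta=15),None,fx=s,fy=s,interpolation=cv2.INTER_CUBIC)
    for (x,y,z,r,col) in circs:
        p=proj(m,np.c_[x+r*np.cos(th),y+r*np.sin(th),z+0*th]); q=((p-[x0,y0]+.5)*s-.5).astype(int)
        for a in q: cv2.circle(c,tuple(int(v) for v in a),1,col,-1)
    return c
x,y=567.5,211.6
cs=[(x,y,143,25,(0,0,255)),(x,y,131,25,(0,160,0)),(x,y,125,22.5,(255,0,0)),(x,y,0,45,(255,0,255))]
A=ov(im,ms,205,130,90,95,5,cs);cv2.imwrite('pics/ovs.png',A)
w=pickle.load(open('wr.pkl','rb'));
B=ov(cv2.imread('pics/wr0.png'),w,215,120,140,150,4,cs);cv2.imwrite('pics/ovw.png',B)
print(bot.get_state()['opening'],bot.get_state()['t'])
```

```text
0.43003852010651356 14.6667
```

View pics/ovs.png

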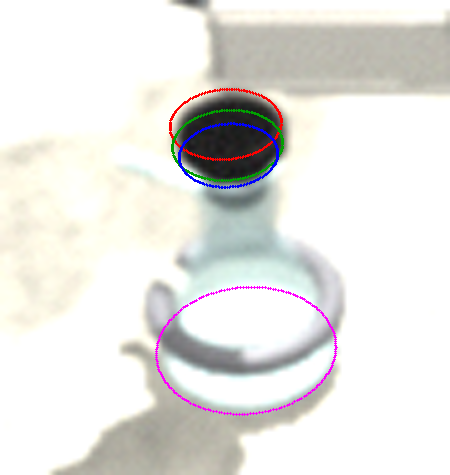

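View pics/ovw.png

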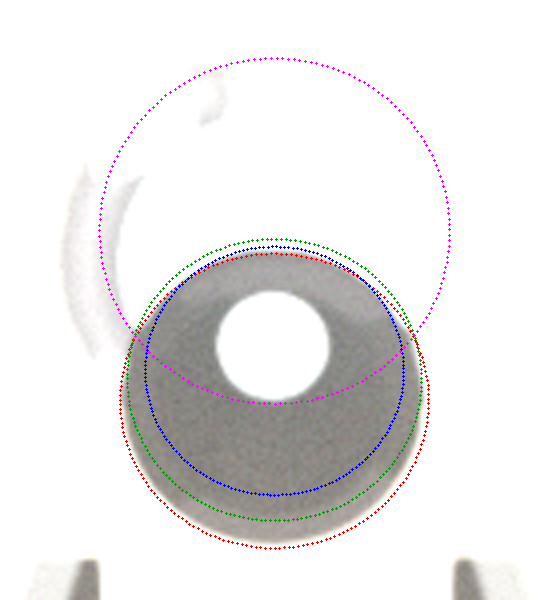

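View pics/wr0.png

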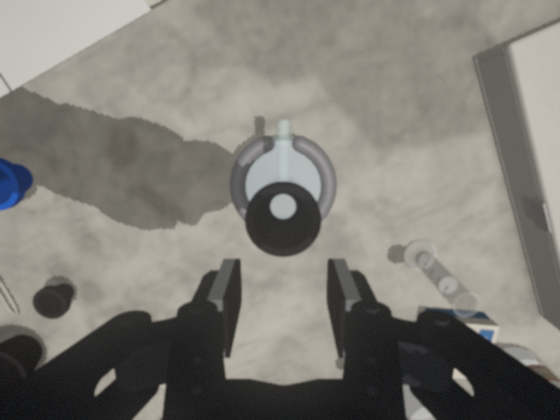

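```bash
cat >> h.py <<'E'
def toolR(az,t):
    a=np.array([np.cos(az),np.sin(az),0]);Z=np.array([0,0,1.])
    z=-np.cos(t)*Z+np.sin(t)*a; x=-(np.cos(t)*a+np.sin(t)*Z); return np.c_[x,np.cross(z,x),z]
def eul(M): return R.from_matrix(M).as_euler('xyz')
E
python3 - <<'E'
from h import *
st=np.array([560,-86,6.]);rm=np.array([602.7,-13,36]);a=(rm-st)/np.linalg.norm(rm-st);az=np.arctan2(a[1],a[0]);print(np.degrees(az),np.degrees(np.arcsin(a[2])),np.linalg.norm(rm-st))
g=st+a*83; rad=np.radians
for t in (0,-10,-20,-30,-40):
    M=toolR(az,rad(t)); r=[]
    for d in (21,60,110):
        q=solve_ik(g+ M[:,2]*(21-d),eul(M)); r.append(None if q is None else np.round(q,2))
    print(t,r)
G=np.array([567.5,211.6,164.])
for t in (71,61,51,41,31):
  for fa in (-30,0,20,40,60,90):
    M=toolR(rad(fa),rad(t)); q=[solve_ik(G+M[:,2]*21+[0,0,dz],eul(M)) for dz in (0,90)]
    print(t,fa,[None if k is None else np.round(k,2) for k in q])
E
```

```text
59.67528974654533 19.531155035769576 89.73455298824419
0 [array([-0.15,  0.58, -0.28,  0.72,  0.  , -1.2 ]), array([-0.15,  0.53, -0.24,  0.8 ,  0.  , -1.2 ]), array([-0.15,  0.48, -0.18,  0.91,  0.  , -1.2 ])]
-10 [array([-0.07,  0.65, -0.17,  0.84, -0.16, -1.1 ]), array([-0.06,  0.61, -0.12,  0.92, -0.16, -1.09]), array([-0.05,  0.57, -0.05,  1.03, -0.15, -1.08])]
-20 [array([ 0.01,  0.73, -0.04,  0.98, -0.3 , -1.01]), array([ 0.02,  0.71,  0.02,  1.07, -0.3 , -0.99]), array([ 0.05,  0.69,  0.11,  1.19, -0.29, -0.97])]
-30 [array([ 0.07,  0.84,  0.11,  1.15, -0.43, -0.9 ]), array([ 0.09,  0.83,  0.18,  1.24, -0.42, -0.88]), array([ 0.12,  0.83,  0.29,  1.37, -0.41, -0.85])]
-40 [array([ 0.12,  0.97,  0.27,  1.34, -0.54, -0.79]), array([ 0.15,  0.98,  0.37,  1.45, -0.52, -0.76]), array([ 0.18,  1.  ,  0.52,  1.59, -0.51, -0.72])]
71 -30 [array([ 0.69,  0.57, -0.9 , -0.7 , -1.09,  0.71]), array([ 0.69,  0.36, -0.85, -0.44, -1.09,  0.71])]
71 0 [array([ 0.44,  0.7 , -1.29, -1.63, -0.41,  0.15]), array([ 0.44,  0.31, -1.25, -1.19, -0.41,  0.15])]
71 20 [None, None]
71 40 [array([-0.14,
[... 2222 characters left out ...]
y([-0.11,  0.42, -0.19,  1.06,  0.71, -1.72])]
31 -30 [array([ 0.45,  0.32, -0.53,  0.39, -0.44,  0.9 ]), array([ 0.45,  0.22, -0.4 ,  0.62, -0.44,  0.9 ])]
31 0 [array([ 0.32,  0.2 , -0.73,  0.12, -0.16,  0.27]), array([ 0.32,  0.09, -0.6 ,  0.37, -0.16,  0.27])]
31 20 [array([ 0.19,  0.18, -0.76,  0.09,  0.08, -0.13]), array([ 0.19,  0.06, -0.63,  0.35,  0.08, -0.13])]
31 40 [array([ 0.08,  0.21, -0.71,  0.2 ,  0.3 , -0.55]), array([ 0.08,  0.09, -0.58,  0.44,  0.3 , -0.55])]
31 60 [array([ 0.  ,  0.28, -0.58,  0.41,  0.46, -0.97]), array([ 0.  ,  0.18, -0.45,  0.64,  0.46, -0.97])]
31 90 [array([-0.03,  0.46, -0.29,  0.84,  0.54, -1.61]), array([-0.03,  0.38, -0.16,  1.05,  0.54, -1.61])]
```

Run:
```python
from h import *
import pickle
out=[]; az=np.radians(59.7)
bot.move_ptp([585,-45,150],eul(toolR(az,0)))
bot.grip(1.0)
for i in (0,1):
    if i: bot.movel([600,-18,120])
    m=imaging.camera_model('wrist'); im=imaging.capture('wrist'); out.append(m)
    cv2.imwrite(f'pics/wu{i}.png',im); s=bot.get_state(); print(s['t'],s['tcp_pos'].round(1),s['orientation'])
pickle.dump(out,open('wu.pkl','wb'))
```

```text
17.3667 [585. -45. 150.] [-3.14156923e+00 -3.75686625e-06 -2.09960327e+00]
17.85 [599.8 -17.9 119.9] [ 3.14107345e+00 -6.06333520e-04 -2.09915394e+00]
```

View pics/wu0.png

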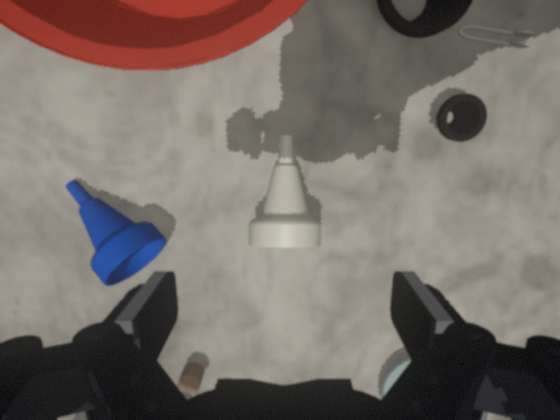

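View pics/wu1.png

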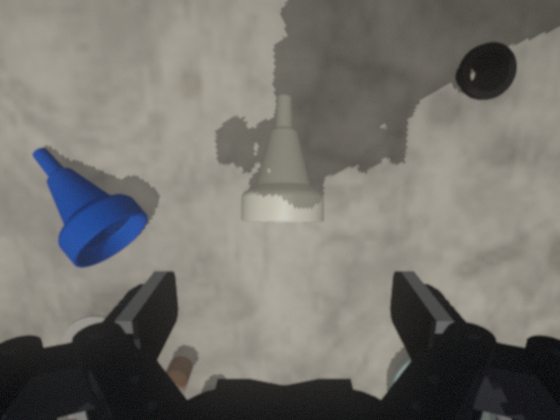

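Run:
```python
from h import *
import pickle
w=pickle.load(open('wu.pkl','rb'))
a=cv2.imread('pics/wu0.png');b=cv2.imread('pics/wu1.png')
def c(i,x,y): return cv2.resize(i[y:y+140,x:x+100],None,fx=4,fy=4,interpolation=cv2.INTER_CUBIC)
cv2.imwrite('pics/uz.png',np.hstack([c(a,235,120),c(b,235,85)]))
az=np.radians(59.7)
print('rimtop',tri([(w[0],np.array([285,247.5])),(w[1],np.array([282.7,221.3]))]))
print('tip',tri([(w[0],np.array([286,136.])),(w[1],np.array([284,95.]))]))
```

```text
rimtop (array([600.91093248, -15.76901181,  56.73833002]), [array([-0.1,  0. ]), array([ 0.1, -0. ])])
tip (array([559.3024642 , -85.34258357,  15.74171724]), [array([-0.1,  0. ]), array([ 0.1, -0. ])])
```

View pics/uz.png

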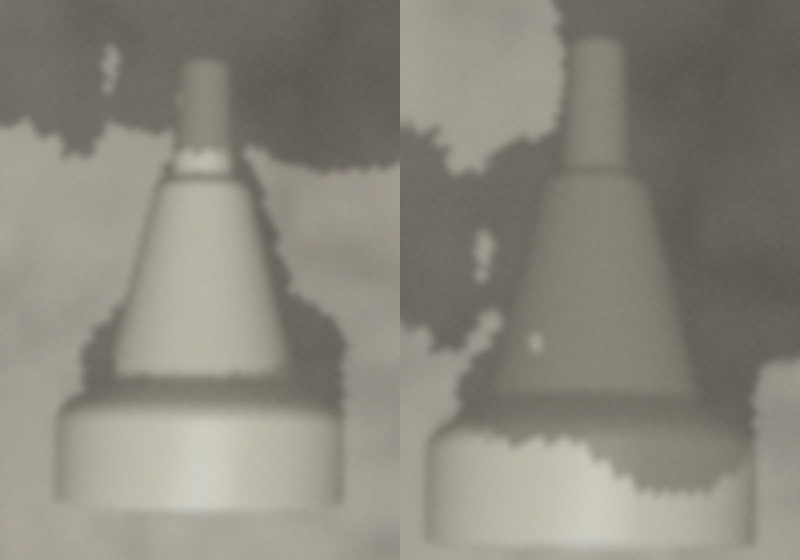

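Run:
```python
from h import *
import pickle
from scipy.optimize import least_squares
w=pickle.load(open('wu.pkl','rb'))
k=lambda X,o: o+(X+.5)/4-.5
obs=[dict(tr=k(60,120),tc=k(205,235),L=k(57,235),R=k(342,235),B=k(509,120)),dict(tr=k(38,85),tc=k(197,235),L=k(26,235),R=k(355,235),B=k(547,85))]
th=np.linspace(0,2*np.pi,180,endpoint=False)
def pts(p,z,r,el):
    az=p[2];a=np.array([np.cos(az)*np.cos(el),np.sin(az)*np.cos(el),np.sin(el)]);h=np.array([-np.sin(az),np.cos(az),0]);n=np.cross(a,h)
    return np.array([p[0],p[1],p[3]])+a*z+r*(np.outer(np.cos(th),h)+np.outer(np.sin(th),n))
def res(p,el=np.radians(19),full=True):
    o=[]
    for m,b in zip(w,obs):
        t=proj(m,pts(p,0,6.5,el));B=proj(m,pts(p,92,30,el));C=proj(m,pts(p,73,30,el));A=np.r_[B,C]
        o+=[t[:,1].min()-b['tr'],t[:,0].mean()-b['tc'],A[:,0].min()-b['L'],A[:,0].max()-b['R'],B[:,1].max()-b['B']]
    return np.r_[o,(p[3]-6.1)/1.5]
s=least_squares(res,[560,-86,1.04,6.1]);print(s.x.round(2),np.degrees(s.x[2]),s.fun.round(1))
s2=least_squares(lambda p:res(p[:4],p[4]),[560,-86,1.04,6.1,.33]);print(s2.x.round(2),np.degrees(s2.x[4]),s2.fun.round(1))
np.save('funnel.npy',s.x)
```

```text
[560.01 -84.56   1.03   4.53] 59.08447125468083 [-0.4 -0.3 -0.6  0.6  0.2 -0.5 -0.1 -0.2  0.6  0.9 -1. ]
[ 5.599e+02 -8.466e+01  1.030e+00  4.670e+00  3.100e-01] 17.799813421163147 [-0.4 -0.3 -0.5  0.4  0.8 -0.5 -0.  -0.   0.4  0.2 -1. ]
```

Run:
```python
from h import *
az=np.radians(59.1);el=np.radians(19);a=np.array([np.cos(az)*np.cos(el),np.sin(az)*np.cos(el),np.sin(el)])
g=np.array([560,-84.8,6.])+83*a; M=toolR(az,np.radians(-20)); z=M[:,2]; print(g)
bot.move_ptp(g+z*(21-60),eul(M))
print(bot.movel(g+z*21,max_speed=100,threshold=8)); s=bot.get_state(); print(s['t'],(s['tcp_pos']-g-z*21).round(1),s['contact_force'].round(1))
cv2.imwrite('pics/wv0.png',imaging.capture('wrist'))
```

```text
[600.30171183 -17.46074648  33.02215682]
False
18.9833 [ 0.7 -0.5  1.1] [0.8 0.5 0.2]
```

View pics/wv0.png

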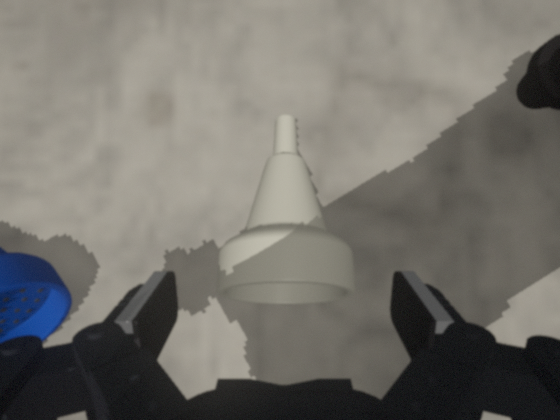

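Run:
```python
from h import *
bot.grip(0.0,60); s=bot.get_state(); print(s['t'],s['opening'],s['contact_force'].round(1))
p=s['tcp_pos']
bot.movel([p[0],p[1],p[2]+30],max_speed=120); s=bot.get_state(); print(s['t'],s['opening'],s['contact_force'].round(1),s['orientation'])
cv2.imwrite('pics/wv1.png',imaging.capture('wrist'))
sc=imaging.capture('scene');cv2.imwrite('pics/sv1.png',sc);crop(sc,250,170,150,130,5,'pics/sv1c.png')
```

```text
19.5083 0.6144150354397707 [-1.3  3.6  9.5]
19.925 0.6115611832606125 [ 0.3 -0.5 -1.6] [-3.14078124 -0.34823534 -2.11025742]
```

View pics/wv1.png

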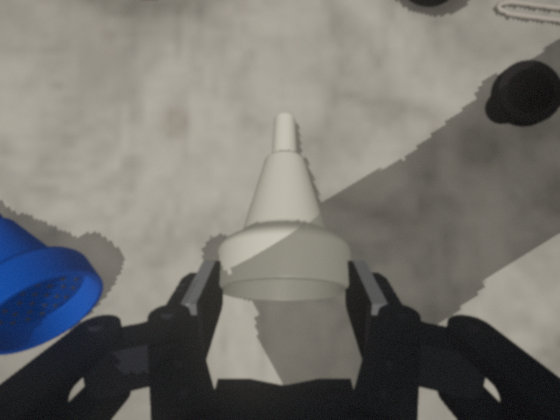

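View pics/sv1c.png

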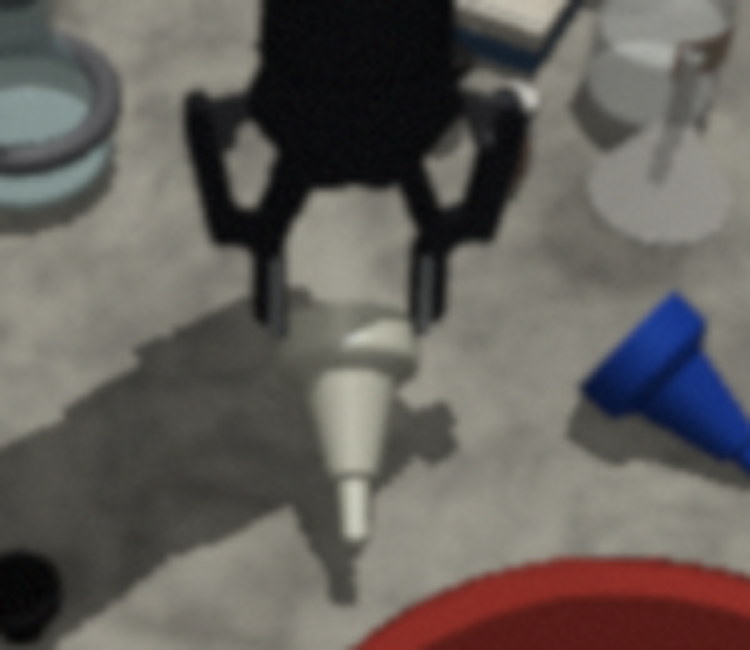

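Run:
```python
from h import *
c=lambda n:cv2.resize(cv2.imread(n)[100:315,205:365],None,fx=2.4,fy=2.4,interpolation=cv2.INTER_CUBIC)
cv2.imwrite('pics/vz.png',np.hstack([c('pics/wv0.png'),c('pics/wv1.png')]))
```

```text
(no output)
```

View pics/vz.png

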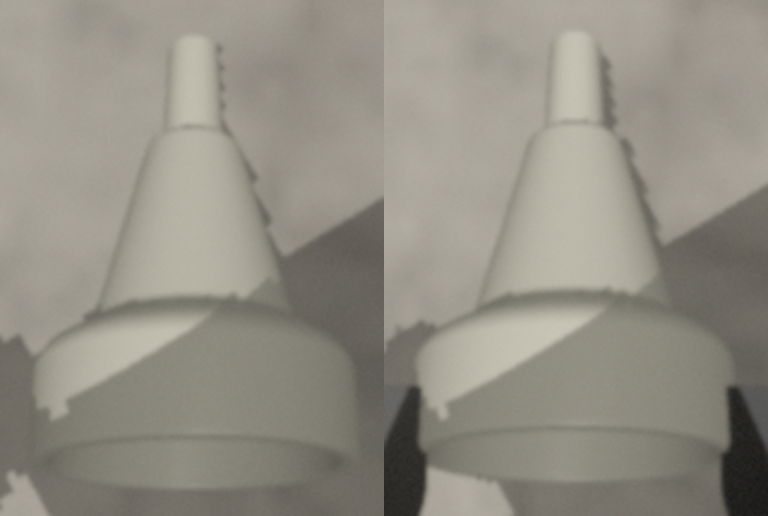

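```bash
cat > place.py <<'E'
from h import *
az=np.radians(59.1); R0=toolR(az,np.radians(-20)); e=np.array([.7,-.5,1.1])
g_rel=np.array([0,0,-21.])-R0.T@e+np.array([1.7,0,1.7])
Rf=toolR(np.radians(50),np.radians(51)); C=np.array([567.3,211.8,164.])
def tgt(dz,off=(0,0)): return C+[off[0],off[1],dz]-Rf@g_rel
E
python3 - <<'E'
from place import *
print(g_rel, tgt(0),tgt(75))
p=bot.get_state()['tcp_pos']
bot.movel([p[0],p[1],150],max_speed=250)
bot.move_ptp(tgt(78),eul(Rf)); bot.dwell(.2); s=bot.get_state(); print(s['t'],(s['tcp_pos']-tgt(78)).round(1),s['opening'],s['contact_force'].round(1),(R.from_matrix(Rf).inv()*R.from_euler('xyz',s['orientation'])).as_rotvec().round(4))
for n in('scene','top','wrist'): cv2.imwrite(f'pics/{n}_pp.png',imaging.capture(n))
crop(cv2.imread('pics/scene_pp.png'),190,90,130,120,6,'pics/pps.png');crop(cv2.imread('pics/top_pp.png'),150,140,130,100,6,'pics/ppt.png')
E
```

```text
[  1.25841886   0.85741606 -18.29012684] [577.6025198  222.74416239 153.46762536] [577.6025198  222.74416239 228.46762536]
21.875 [ 0.9 -0.2 -0.3] 0.5601648908398587 [ 0.1  0.6 -1.4] [0.0001 0.0008 0.0003]
```

View pics/pps.png

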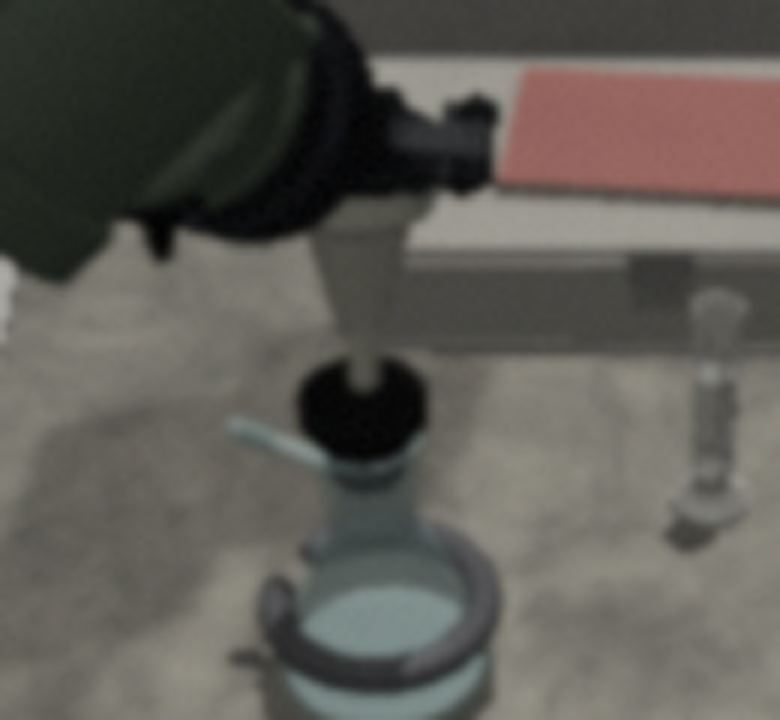

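View pics/ppt.png

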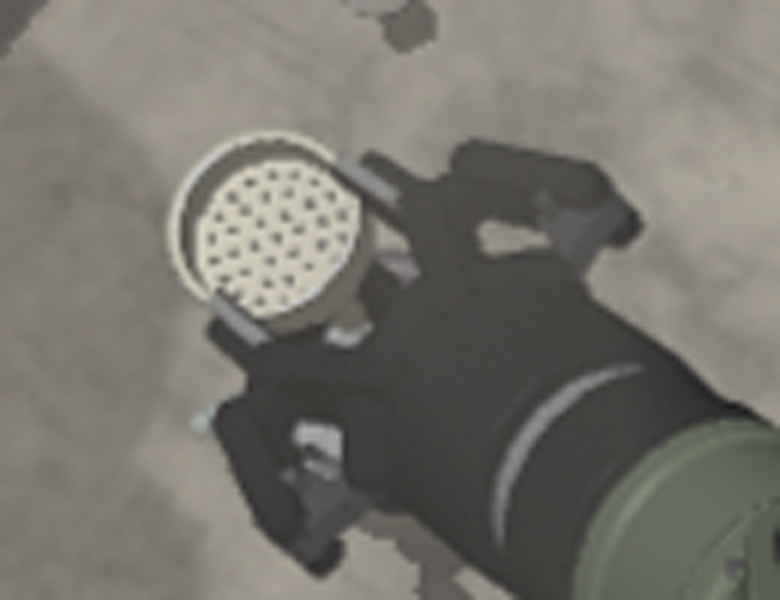

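View pics/wrist_pp.png

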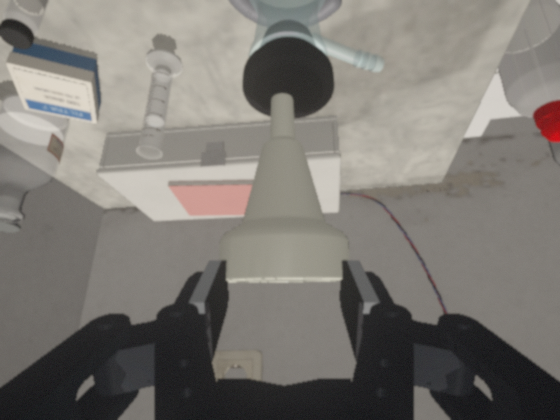

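The gripper opening fell from 0.61 to 0.56, so the funnel slipped a little in the grip. I'll re-measure its pose in the hand before inserting it.

Run:
```python
from place import *
s=bot.get_state(); print(s['t'],s['opening'],s['contact_force'].round(1))
im=cv2.imread('pics/wrist_pp.png'); cv2.imwrite('pics/wppc.png',cv2.resize(im[10:300,205:365],None,fx=2.05*1.3,fy=2.05,interpolation=cv2.INTER_CUBIC) if 0 else cv2.resize(im[80:295,205:365],None,fx=2.75,fy=2.75,interpolation=cv2.INTER_CUBIC))
```

```text
22.025 0.5578951634881205 [-0.7 -0.8 -1.3]
```

View pics/wppc.png

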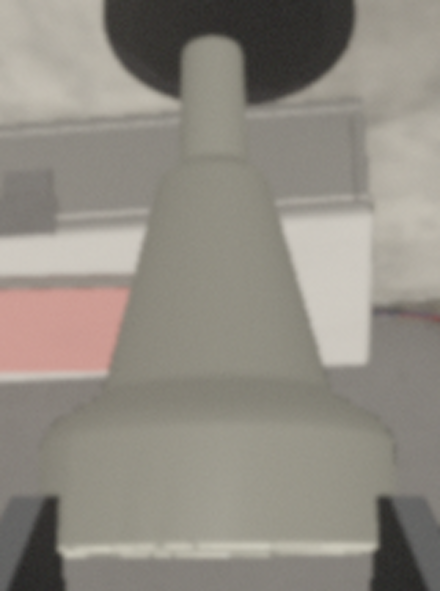

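```bash
cat > fit.py <<'E'
from place import *
from scipy.optimize import least_squares
th=np.linspace(0,2*np.pi,180,endpoint=False)
m=imaging.camera_model('wrist')   # arm has not moved since picture
s=bot.get_state(); tp=s['tcp_pos'];Rt=R.from_euler('xyz',s['orientation']).as_matrix()
k=lambda X,o:o+(X+.5)/2.75-.5
def model(p):
    # world: tip position p[:3], tilt of axis: p[3] about tool y, p[4] about tool-plane other
    yax=Rt[:,1]; a0=np.array([0,0,1.]); h2=np.cross(yax,a0)
    a=R.from_rotvec(yax*p[3]+h2*p[4]).apply(a0); u=np.cross(yax,a);u/=np.linalg.norm(u);v=np.cross(a,u)
    ring=lambda z,r:p[:3]+a*z+r*(np.outer(np.cos(th),u)+np.outer(np.sin(th),v))
    return a,u,ring
def res(p):
    a,u,ring=model(p)
    t=proj(m,ring(0,6.5));c=proj(m,ring(26,10));b=proj(m,ring(73,30));r3=ring(92,30)
    d=np.linalg.norm(r3-m['position'],axis=1);r=proj(m,r3);near=np.argsort(d)[:5]
    midn=np.argsort(np.abs(r[:,0]-k(60,205))+1000*(d>np.median(d)))[:1]
    return np.r_[t[:,1].min()-k(35,80),t[:,0].mean()-k(213,205),b[:,0].min()-k(42,205),b[:,0].max()-k(393,205),r[near,1].mean()-k(549,80),r[midn,1]-k(548,80),r[:,1].max()-k(550,80)]
o=least_squares(res,np.r_[C+[0,0,78-83],0,0],x_scale=[1,1,1,.02,.02])
a,u,ring=model(o.x)
print('tip',o.x.round(3),'axis',a.round(4),np.degrees(np.arccos(a[2])).round(1),'res',o.fun.round(2))
g=o.x[:3]+83*a; print('bowl centre in tool',(Rt.T@(g-tp)).round(1),'tip offset from expected',(o.x[:3]-[567.3,211.8,159]).round(1))
E
python3 fit.py
```

```text
tip [ 5.63535e+02  2.04751e+02  1.54116e+02  2.10000e-01 -8.00000e-03] axis [0.1277 0.1651 0.978 ] 12.0 res [-0.27  0.32  0.23 -0.52 -0.47  0.58  0.19]
bowl centre in tool [ 0.5  0.2 -7. ] tip offset from expected [-3.8 -7.  -4.9]
```

Run:
```python
from place import *
R2=toolR(np.radians(50),np.radians(39)); gr=np.array([.5,.2,-6.5])
bot.grip(0.545,30); s=bot.get_state(); print(s['t'],s['opening'])
T=C+[0,0,58]-R2@gr
print(bot.movel(T,rot=eul(R2),max_speed=60)); s=bot.get_state(); print(s['t'],s['opening'],(s['tcp_pos']-T).round(1),s['contact_force'].round(1))
for n in('scene','top','wrist'): cv2.imwrite(f'pics/{n}_p2.png',imaging.capture(n))
print(bot.get_state()['opening'])
crop(cv2.imread('pics/scene_p2.png'),190,90,130,120,6,'pics/p2s.png');crop(cv2.imread('pics/top_p2.png'),150,140,130,100,6,'pics/p2t.png')
```

```text
22.2417 0.5589840193556052
False
22.6833 0.5577843799551654 [0.3 0.5 0.3] [-0.   0.4 -1.2]
0.562752665274393
```

View pics/p2s.png

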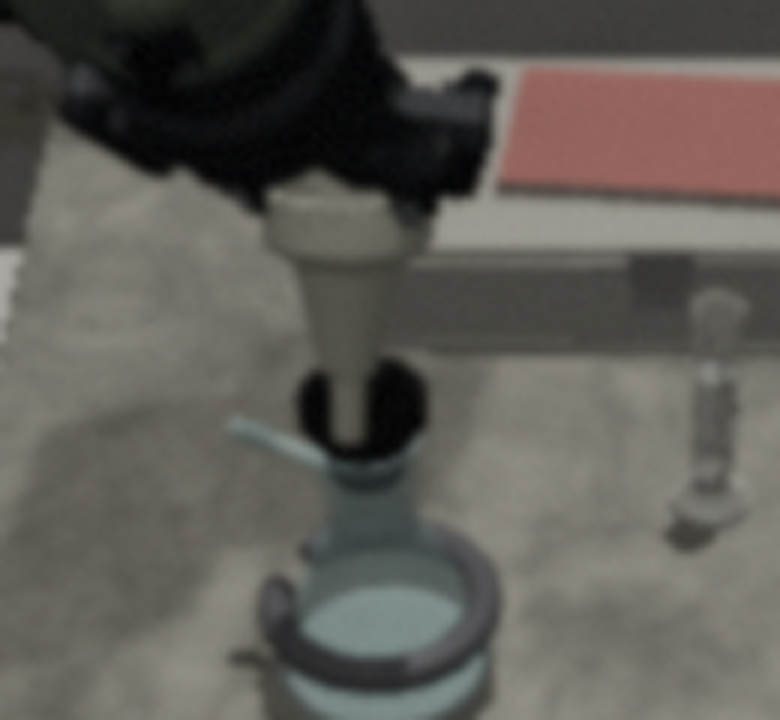

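View pics/p2t.png

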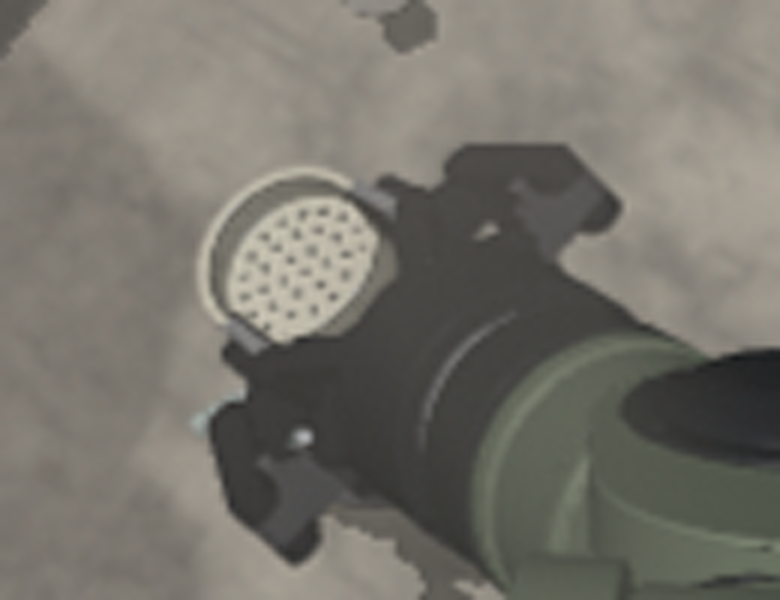

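View pics/wrist_p2.png

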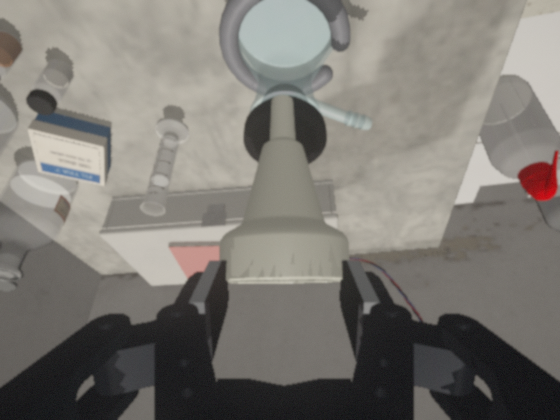

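Run:
```python
from h import *
im=cv2.imread('pics/wrist_p2.png'); cv2.imwrite('pics/wp2c.png',cv2.resize(cv2.convertScaleAbs(im[80:295,205:365],alpha=1.3),None,fx=2.75,fy=2.75,interpolation=cv2.INTER_CUBIC))
```

```text
(no output)
```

View pics/wp2c.png

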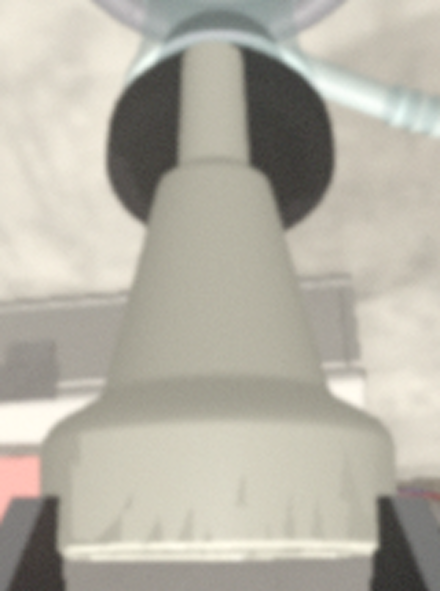

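```bash
sed -e 's/k(35,80)/k(40,80)/; s/k(393,205)/k(395,205)/; s/k(549,80)/k(552,80)/; s/k(548,80)/k(547,80)/; s/k(550,80)/k(556,80)/; s/0,0,78-83/0,0,58-83/; s/567.3,211.8,159\]/567.3,211.8,139]/' fit.py > fit2.py
cat >> fit2.py <<'E'
# overlay
im=cv2.imread('pics/wrist_p2.png')
def dr(P,c):
    for q in proj(m,P): cv2.circle(im,(int(round(q[0])),int(round(q[1]))),0,c,-1)
for z,r in((0,6.5),(26,10),(66,20),(73,30),(92,30)): dr(ring(z,r),(0,0,255))
for z,r in((143,25),(131,25),(125,22.5)): dr(np.c_[567.4+r*np.cos(th),211.7+r*np.sin(th),z+0*th],(0,255,0))
cv2.imwrite('pics/ov2.png',cv2.resize(im[70:300,195:375],None,fx=2.5,fy=2.5))
im=cv2.imread('pics/scene_p2.png');m=imaging.camera_model('scene')
for z,r in((0,6.5),(26,10),(66,20),(73,30),(92,30)): dr(ring(z,r),(0,0,255))
for z,r in((143,25),(131,25),(125,22.5)): dr(np.c_[567.4+r*np.cos(th),211.7+r*np.sin(th),z+0*th],(0,255,0))
cv2.imwrite('pics/ov2s.png',cv2.resize(im[90:210,190:320],None,fx=4,fy=4))
E
python3 fit2.py
```

```text
tip [ 5.45372e+02  1.85896e+02  1.46060e+02  4.02000e-01 -6.00000e-03] axis [0.2469 0.3034 0.9203] 23.0 res [-0.36  0.71  0.17 -0.81 -1.23  1.68 -0.06]
bowl centre in tool [ 0.2  0.3 -8.1] tip offset from expected [-21.9 -25.9   7.1]
```

View pics/ov2.png

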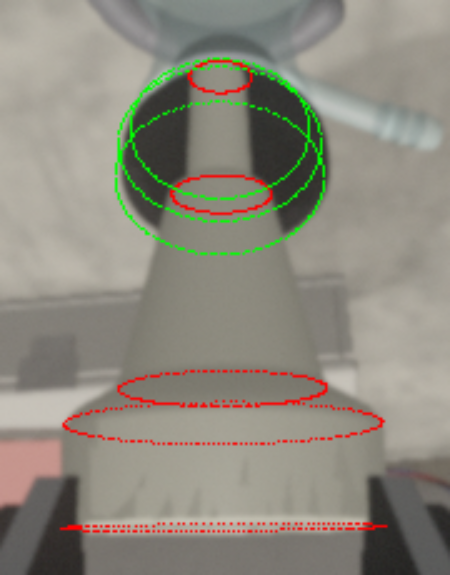

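View pics/ov2s.png

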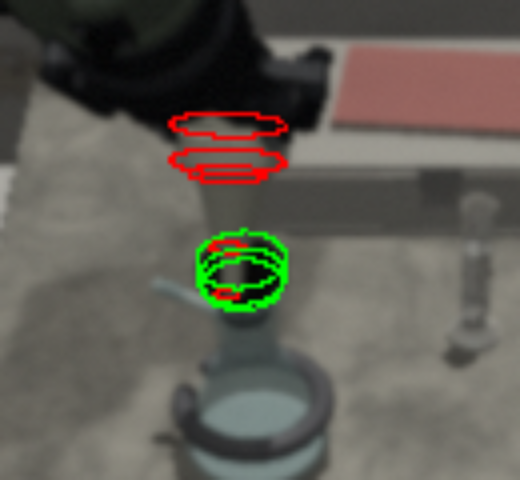

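My tilt correction had the wrong sign. The fit gives a 23° lean with the stem tip at (545,186,146), just above the collar and touching nothing. I'll raise the funnel and rotate it the other way.

Run:
```python
from place import *
R2=toolR(np.radians(50),np.radians(62)); gr=np.array([.2,.3,-8.1])
T=C+[0,0,80]-R2@gr
print(bot.get_state()['opening'])
print(bot.movel(T,rot=eul(R2),max_speed=40)); s=bot.get_state(); print(s['t'],s['opening'],(s['tcp_pos']-T).round(1),s['contact_force'].round(1))
for n in('scene','wrist'): cv2.imwrite(f'pics/{n}_p3.png',imaging.capture(n))
print(bot.get_state()['opening'])
crop(cv2.imread('pics/scene_p3.png'),190,90,130,120,6,'pics/p3s.png')
im=cv2.imread('pics/wrist_p3.png'); cv2.imwrite('pics/wp3c.png',cv2.resize(cv2.convertScaleAbs(im[80:295,205:365],alpha=1.3),None,fx=2.75,fy=2.75,interpolation=cv2.INTER_CUBIC))
```

```text
0.562752665274393
False
23.6 0.5597452431787343 [ 0.  -0.4 -0.2] [-0.   0.4 -1.2]
0.5590878906378293
```

View pics/p3s.png

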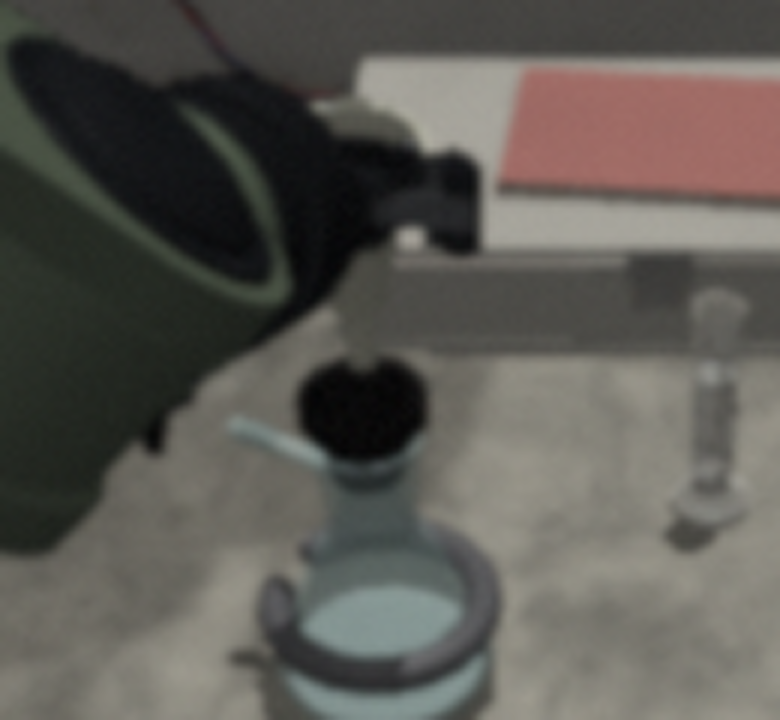

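View pics/wp3c.png

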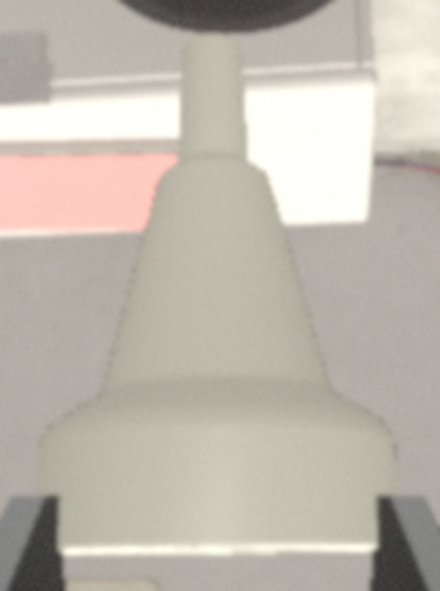

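```bash
sed -e 's/k(35,80)/k(34,80)/; s/k(393,205)/k(396,205)/; s/0,0,78-83/0,0,80-83/; s/567.3,211.8,159\]/567.3,211.8,161]/' fit.py > fit3.py
cat >> fit3.py <<'E'
def dr(P,c):
    for q in proj(m,P): cv2.circle(im,(int(round(q[0])),int(round(q[1]))),0,c,-1)
im=cv2.imread('pics/scene_p3.png');m=imaging.camera_model('scene')
for z,r in((0,6.5),(26,10),(66,20),(73,30),(92,30)): dr(ring(z,r),(0,0,255))
for z,r in((143,25),): dr(np.c_[567.4+r*np.cos(th),211.7+r*np.sin(th),z+0*th],(0,255,0))
cv2.imwrite('pics/ov3s.png',cv2.resize(im[90:210,190:320],None,fx=5,fy=5))
E
python3 fit3.py
```

```text
tip [ 5.67766e+02  2.10460e+02  1.60969e+02  1.50000e-02 -1.20000e-02] axis [8.000e-04 1.910e-02 9.998e-01] 1.1 res [-0.47  0.45  0.44 -0.85 -0.59  0.68  0.42]
bowl centre in tool [ 0.8  0.5 -7.6] tip offset from expected [ 0.5 -1.3 -0. ]
```

View pics/ov3s.png

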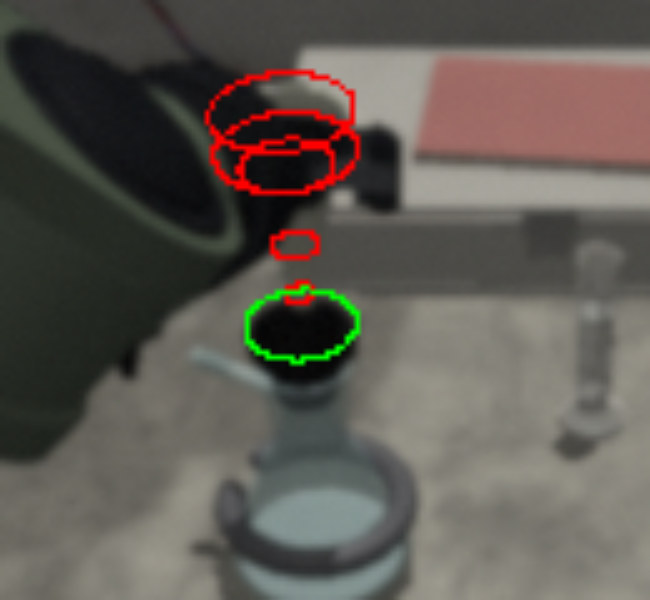

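Run:
```python
from place import *
s=bot.get_state(); p=np.array(s['tcp_pos'])-[.5*.5,-1.0,0]
r=bot.movel(p+[0,0,-62],max_speed=55,threshold=6); s=bot.get_state(); print(r,s['t'],s['opening'],(s['tcp_pos']-p).round(1),s['contact_force'].round(1))
if not r:
    r=bot.movel(p+[0,0,-90],max_speed=18,threshold=6); s=bot.get_state(); print(r,s['t'],s['opening'],(s['tcp_pos']-p).round(1),s['contact_force'].round(1))
for n in('scene','wrist'): cv2.imwrite(f'pics/{n}_p4.png',imaging.capture(n))
crop(cv2.imread('pics/scene_p4.png'),190,90,130,120,5,'pics/p4s.png')
```

```text
False 24.9667 0.5609819484621965 [  0.2  -0.  -61.6] [-0.3 -0.6 -1.7]
True 25.9667 0.5587698564371573 [ -0.8   0.9 -80. ] [-1.5 -3.1  5.1]
```

View pics/p4s.png

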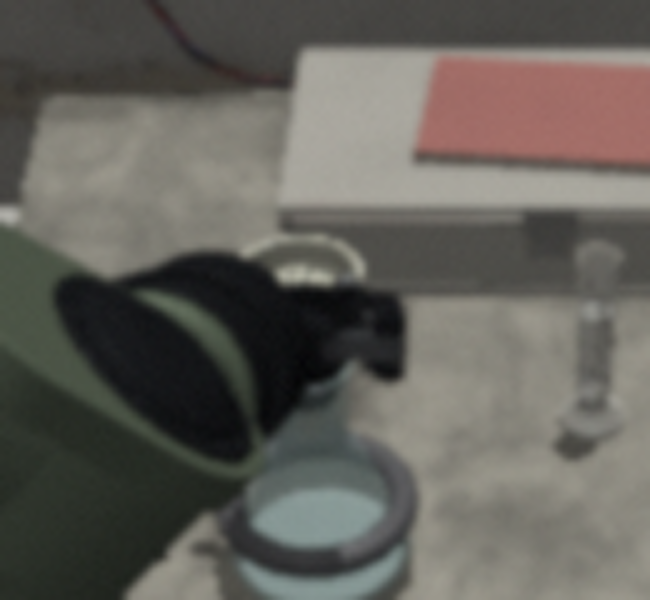

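View pics/wrist_p4.png

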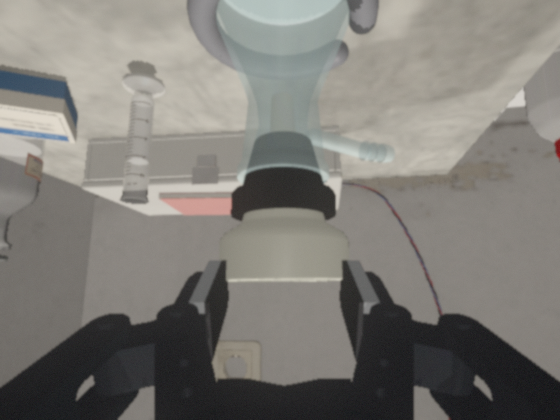

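Run:
```python
from place import *
bot.grip(0.9); s=bot.get_state(); print(s['t'],s['opening'],s['contact_force'].round(1))
Rt=R.from_euler('xyz',s['orientation']).as_matrix()
p=s['tcp_pos']-Rt[:,2]*95
bot.movel(p,max_speed=110); s=bot.get_state(); print(s['t'],s['contact_force'].round(1))
for n in('scene','top','wrist'): cv2.imwrite(f'pics/{n}_p5.png',imaging.capture(n))
crop(cv2.imread('pics/scene_p5.png'),190,90,130,120,5,'pics/p5s.png');crop(cv2.imread('pics/top_p5.png'),150,140,130,100,5,'pics/p5t.png')
```

```text
26.4667 0.9019881768970459 [-1.  -0.   1.1]
27.4833 [-0.3  0.2  0.5]
```

View pics/p5s.png

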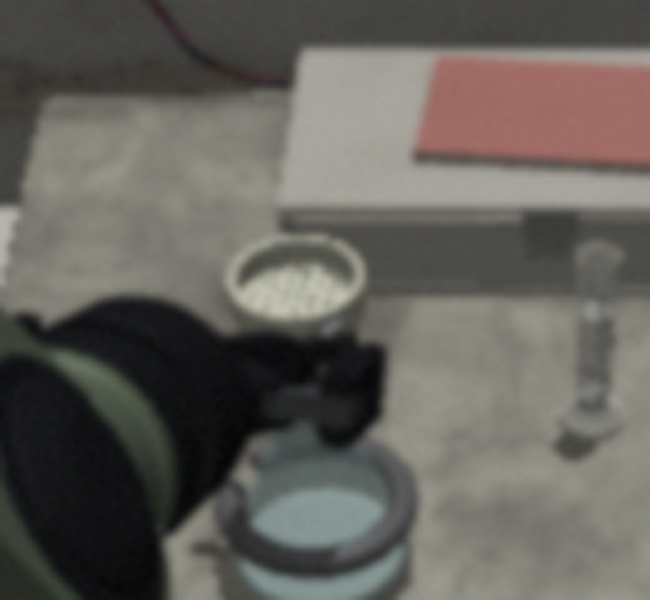

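View pics/wrist_p5.png

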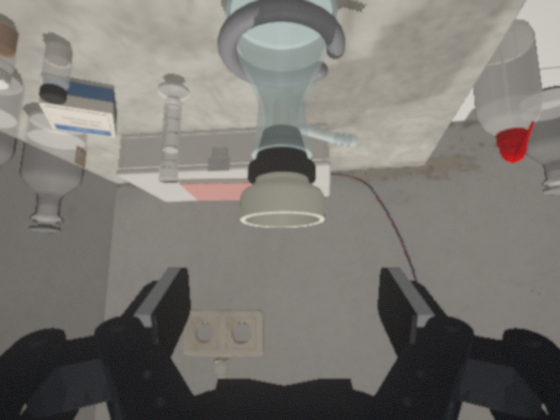

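View pics/p5t.png

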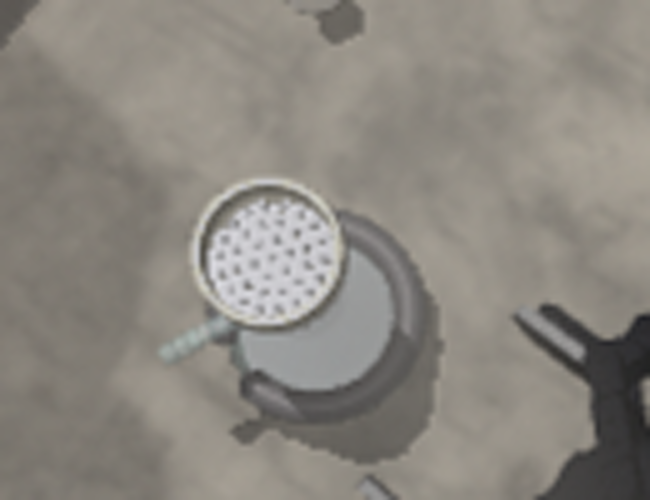

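Run:
```python
from place import *
import pickle
s=bot.get_state(); bot.movel(s['tcp_pos']+[-20,-20,70],max_speed=150)
bot.move_ptp([545,190,270],eul(toolR(np.radians(50),0))); s=bot.get_state(); print(s['t'],s['tcp_pos'].round(1))
m=imaging.camera_model('wrist'); im=imaging.capture('wrist'); cv2.imwrite('pics/w6.png',im); pickle.dump(m,open('w6.pkl','wb'))
th=np.linspace(0,2*np.pi,150)
def ov(n,m,im,x0,y0,w,h,sc):
    c=cv2.resize(im[y0:y0+h,x0:x0+w],None,fx=sc,fy=sc,interpolation=cv2.INTER_CUBIC)
    for z,r,col in((173,30,(0,0,255)),(143,25,(0,255,0)),(131,25,(0,255,0)),(125,22.5,(255,0,0))):
        q=(proj(m,np.c_[567.4+r*np.cos(th),211.7+r*np.sin(th),z+0*th])-[x0,y0]+.5)*sc-.5
        for a in q: cv2.circle(c,(int(a[0]),int(a[1])),0,col,-1)
    cv2.imwrite(n,c)
sc_=imaging.capture('scene'); cv2.imwrite('pics/s6.png',sc_)
ov('pics/w6o.png',m,im,190,100,190,190,3)
ov('pics/s6o.png',imaging.camera_model('scene'),sc_,200,100,110,120,5)
crop(sc_,200,100,110,120,5,'pics/s6c.png')
```

```text
29.2667 [544.2 189.8 268. ]
```

View pics/w6o.png

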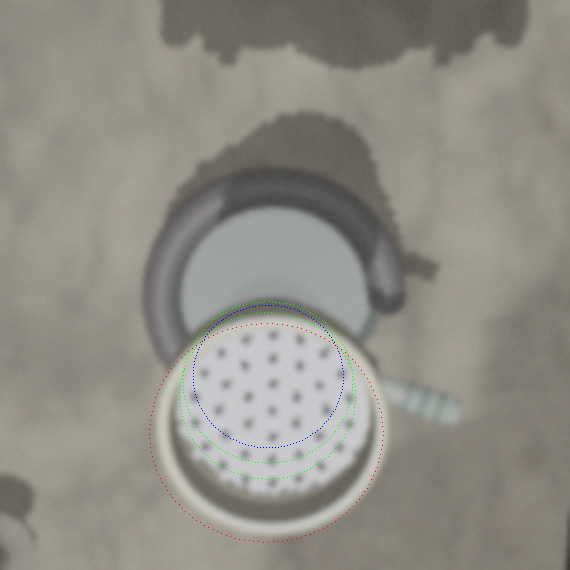

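View pics/s6o.png

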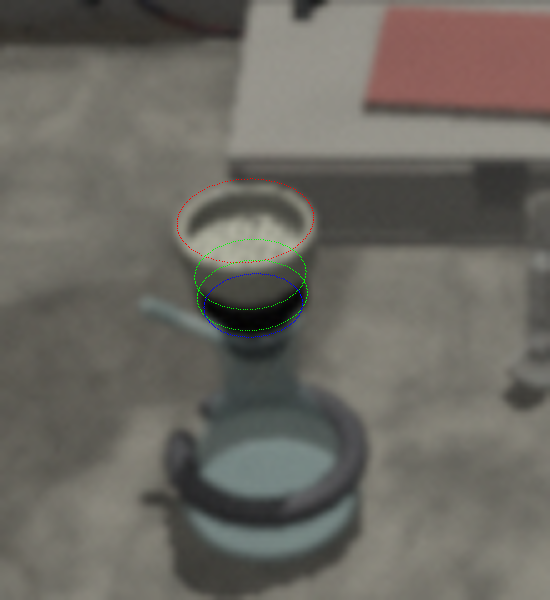

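View pics/s6c.png

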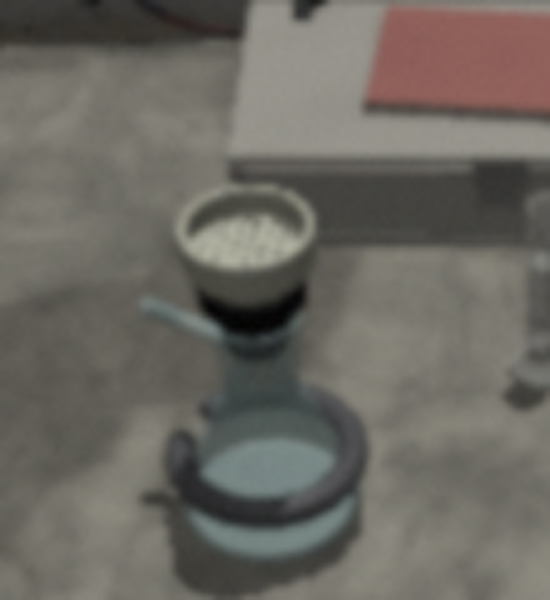

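Run:
```python
from place import *
import pickle
m=pickle.load(open('w6.pkl','rb')); mt=imaging.camera_model('top');ms=imaging.camera_model('scene')
u=np.array([190+270.5/3-.5,100+424.5/3-.5]); t=np.array([150+268.5/5-.5,140+254/5-.5]); s=np.array([200+246.5/5-.5,100+228/5-.5])
for n,mm,x in(('w',m,u),('t',mt,t),('s',ms,s)): print(n,atz(mm,x,173).round(1),atz(mm,x,168).round(1))
print(tri([(m,u),(mt,t)]),tri([(mt,t),(ms,s)]),tri([(m,u),(mt,t),(ms,s)]))
# flask base/hose shift check vs start, top view
im=imaging.capture('top');cv2.imwrite('pics/t6.png',im)
```

```text
w [564.6 209.7 173. ] [565.8 211.2 168. ]
t [565.3 209.9 173. ] [566.4 210.8 168. ]
s [565.  206.8 173. ] [567.8 212.8 168. ]
(array([565.63052374, 210.50982339, 170.00735471]), [array([-0.4,  0.2]), array([-0.1,  0.2])]) (array([566.27229896, 210.3051231 , 170.12453314]), [array([ 0.1, -0.2]), array([-0.2,  0. ])]) (array([565.9469544 , 210.39601939, 170.08747991]), [array([-0.8,  0.4]), array([ 0., -0.]), array([-0.3,  0.1])])
```

View pics/t6.png

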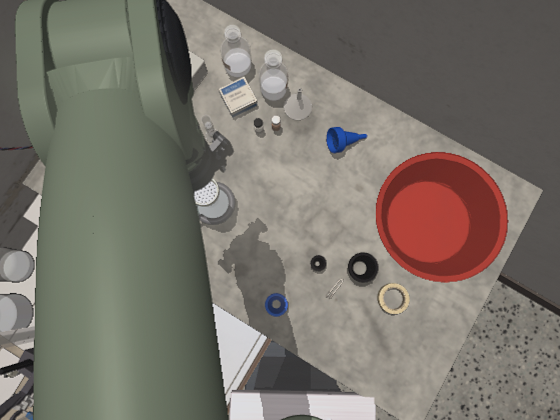

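Rim centre triangulates to z≈170, where the glass mouth (nominal 125) read 120–122 with the same cameras, so the height fits home. The rim is about 2.5 mm off laterally, so I'll press lightly at the centre to rule out a slight tilt.

Run:
```python
from place import *
import pickle
O=eul(toolR(np.radians(50),0)); bot.grip(0.0,20)
bot.move_ptp([566.8,211.1,200],O); bot.dwell(.1)
print(bot.movel([566.8,211.1,176],max_speed=80,threshold=6)); s=bot.get_state(); print(s['t'],s['tcp_pos'].round(1),s['opening'])
print(bot.movel([566.8,211.1,145],max_speed=25,threshold=9)); s=bot.get_state(); print(s['t'],s['tcp_pos'].round(1),s['contact_force'].round(1),s['wrist_torque'].round(2))
bot.movel([566.8,211.1,270],max_speed=150)
bot.move_ptp([545,190,270],O);bot.dwell(.2); s=bot.get_state(); print(s['t'],s['tcp_pos'].round(1))
m=imaging.camera_model('wrist'); im=imaging.capture('wrist'); cv2.imwrite('pics/w7.png',im); pickle.dump(m,open('w7.pkl','wb'))
crop(im,190,100,190,190,3,'pics/w7c.png')
sc=imaging.capture('scene');crop(sc,200,100,110,120,5,'pics/s7c.png')
```

```text
False
31.0833 [566.7 210.9 176.3] -0.00044638819759278836
False
32.475 [567.  211.1 145.2] [ 0.2 -0.7 -0.2] [-0.06 -0.04  0.04]
33.9083 [545.3 190.3 269.6]
```

View pics/w7c.png

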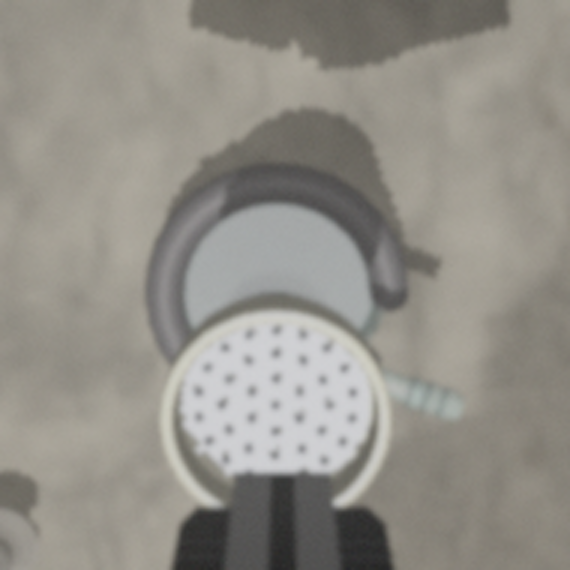

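View pics/s7c.png

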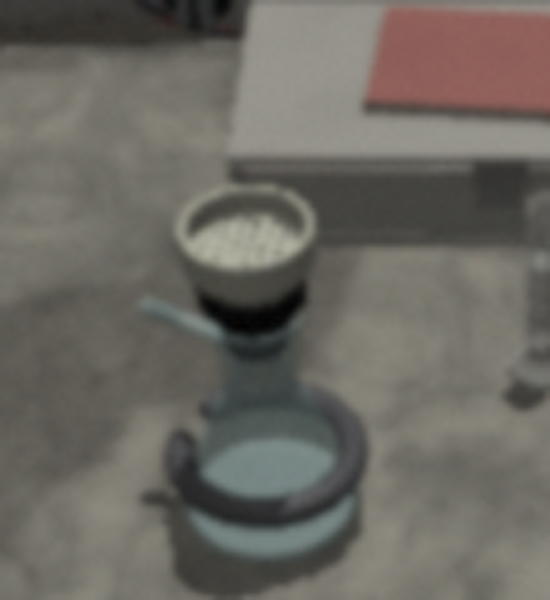

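Run:
```python
from place import *
import pickle
M=toolR(np.radians(50),np.radians(62)); T=np.array([567.4,211.7,150])-M[:,2]*110
bot.move_ptp(T,eul(M));bot.dwell(.3); s=bot.get_state(); print(s['t'],(s['tcp_pos']-T).round(1))
m=imaging.camera_model('wrist'); im=imaging.capture('wrist'); cv2.imwrite('pics/w8.png',im); pickle.dump(m,open('w8.pkl','wb'))
th=np.linspace(0,2*np.pi,200); x0,y0,sc=205,20,3; c=cv2.resize(im[20:220,205:365],None,fx=sc,fy=sc,interpolation=cv2.INTER_CUBIC); d=c.copy()
for z,r,col in((173,30,(0,0,255)),(154,30,(0,0,255)),(143,25,(0,255,0)),(131,25,(0,255,0)),(125,22.5,(255,0,0)),(105,14,(255,0,255))):
    q=(proj(m,np.c_[567.4+r*np.cos(th),211.7+r*np.sin(th),z+0*th])-[x0,y0]+.5)*sc-.5
    for a in q: cv2.circle(d,(int(a[0]),int(a[1])),0,col,-1)
cv2.imwrite('pics/w8o.png',np.hstack([c,d])[:, :800] if 0 else cv2.resize(np.hstack([c,d]),(800,500)))
```

```text
35.45 [0.5 0.3 0.3]
```

View pics/w8o.png

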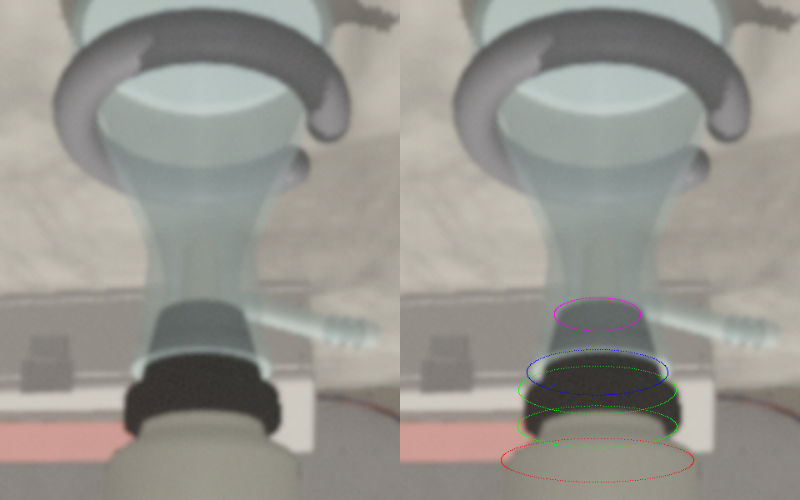

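Run:
```python
from h import *
im=cv2.imread('pics/w8.png'); cv2.imwrite('pics/w8c.png',cv2.resize(cv2.convertScaleAbs(im[125:250,225:345],alpha=1.7),None,fx=6,fy=4.8,interpolation=cv2.INTER_CUBIC) if 0 else cv2.resize(cv2.convertScaleAbs(im[125:245,225:345],alpha=1.7),None,fx=5,fy=5,interpolation=cv2.INTER_CUBIC))
```

```text
(no output)
```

View pics/w8c.png

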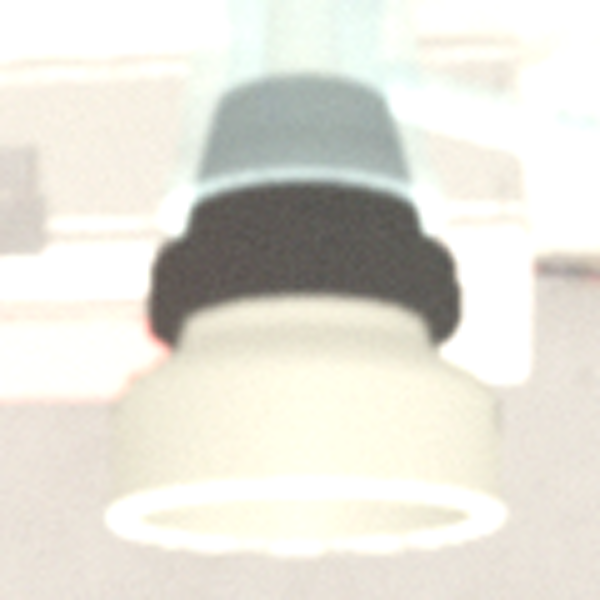

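Run:
```python
from h import *
import pickle
m=pickle.load(open('w8.pkl','rb'));m6=pickle.load(open('w6.pkl','rb'));th=np.linspace(0,6.283,200)
for n,z,r in(('rim',173,30),('collar',143,25)):
    q=proj(m,np.c_[567.4+r*np.cos(th),211.7+r*np.sin(th),z+0*th]);print(n,q.min(0).round(1),q.max(0).round(1))
u6=np.array([190+270.5/3-.5,100+424.5/3-.5]);print('rim from w6+w8',tri([(m6,u6),(m,np.array([285.8,227.8]))]))
print(bot.get_state()['t'])
```

```text
rim [244.5 221.7] [322.7 234.3]
collar [251.8 182. ] [315.4 198.7]
rim from w6+w8 (array([564.29459486, 210.02452323, 172.86058287]), [array([ 0.5, -0. ]), array([-0.5,  0. ])])
35.5
```

Run:
```python
from h import *
bot.sign_off(); print(bot.get_state()['t'])
```

```text
the job is handed in; nothing more can be done
the job is handed in; nothing more can be done
```

The middle black cone is seated in the flask's mouth, released, and the white Büchner funnel stands upright in it. I handed the job in at about 35.5 s of the 51 s.

**Last checks:**
- **Cone:** the side view matched the model of a fully home cone, and its collar looked level. It stopped at the same height on two light pushes.
- **Funnel:** contact came at the expected home depth. The rim centre measured z ≈ 172.9 mm from two wrist views, against 173 mm expected. The rim was level to within about 1° in the side view.
- **Other items:** the last top picture showed the other two cones, both vials and the blue look-alikes where they started. The scene picture showed the measuring cylinder unmoved. Contact forces I read stayed at roughly 10 N or less.

**What went wrong or disagreed:**
- **Slip:** the funnel slid about 11 mm and tilted about 12° in the grip while being carried. My first correction turned it the wrong way. I re-measured, turned it upright again, and nothing touched or fell.
- **Press tests:** neither the press on the cone's collar nor the one on the funnel's plate made contact, so they prove nothing about seating.
- **Sideways position:** the camera views put the rim centre 2–3 mm to one side of the mouth centre. That is about the calibration error, but a tilt of up to 2–3° along that direction cannot be ruled out.
- **Height:** two other triangulations put the rim about 3 mm lower, at z ≈ 170 mm. The glass mouth read low by a similar amount (120–122.5 mm for 125 mm).

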